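# Start a heater run and hang its timer on the swivel hook

## Robot

A 6-joint arm with a two-finger parallel gripper is mounted at the origin on the work surface. World frame = base frame: x ahead of the robot, y to its left, z up, the work surface at z = 0. Lengths are in m, angles in rad, forces in N, time in s.
With the tool pointing down it reaches from about 0.375 to 0.925 m from the base axis. Payload 5.7 kg.
Tool frame: the origin (TCP) lies on the mounting face of the last link; the fingertips stand 173 mm ahead of it and the grasp point (between the pads) lies 155 mm ahead of it; x points along the fingers, y is the direction in which the jaws open and shut, and the axes are right-handed (so a half turn about x gives the same grasp; the last joint's range is limited). The gripper opens to 85 mm and grips with 20 to 120 N. Pads are 22 mm wide; open, the fingers measure 114 mm over their backs; the gripper's body (76 mm by 85 mm) begins 54 mm behind the grasp point. The pads swing forward as they close: fully open they stand 13 mm farther back than shut.
Start: joints at [-1.287, 0.359, 1.51, -0, 1.272, -0.115], TCP at [0.233, -0.553, 0.405] pointing down, gripper open.
Joint ranges: [-2.97, 2.97], [-1.01, 2.36], [0.21, 2.38], [-0.96, 4.11], [0.2, 2.71], [-2.98, 2.98]. Speed limits (rad/s): [2.39, 2.39, 3.14, 3.14, 3.14, 3.14].

## Interface

Orientations are given as a rotation vector (axis times angle).
In Python, from workcell import r gives the robot as it stands.
- The arm moves only by the tool servo_tool, never from a script. Its arguments are lists of equal length, an entry for each row: "linear": the shift along the world's x, y, z in mm, a list of three; "delta_rot": the turn, a rotation vector about the world's x, y, z in rad, a list of three; "claw": the opening, from 0 (shut) to 1 (fully open). In form: {"linear": [[tx, ty, tz], ...], "delta_rot": [[rx, ry, rz], ...], "claw": [claw, ...]}. A call has 1 to 8 rows; each row is the pose to reach, as a shift and turn from the pose commanded when the call began; what a row does not reach only later rows make up. A row lasts 1/10 s, in which the tool goes at most 50 mm and 8.59 degrees, less where a joint would pass 70% of its speed; a pose out of reach is approached as far as the arm can. A call with a gripper value outside its range is refused whole. The fingers move at their own pace and stop on an object; "grip_force" is the grip in N (left out, the last holds). Time passes only in rows, so rows that repeat a pose let the fingers close. It gives the time, the measured TCP pose, the force and the opening at its end, in the units of the state.
- r.sense(): the state, without advancing time (a new reading comes with each control period).
- r.capture(name): name is "scene" or "side" or "wrist"; returns (picture, depth): 384x512x3 uint8, red, green, blue; 384x512 float32, m along the optical axis (not along the pixel's ray), 0 where there is no reading.
- r.camera_info(name): a dict with "fx", "fy", "cx", "cy" (pixels), "k1" (the pictures are not rectified: a ray, as slopes to the right and down, at radius r is drawn at 1 + k1 r^2 times it, then the intrinsics apply), "origin" and "orientation" of the camera in the world. Camera axes: x right, y down, z forward; pixel columns grow to the right and rows downward; lengths in m; the calibration is good to about 2 mm. A picture is of the moment at which its call begins: read the wrist's pose just before it. camera_info takes no time and is no camera call; for the wrist camera it gives the pose at the moment of the call.
- r.hand_in(): hands the job in, once; it reports no verdict.
The state is a dict: "t": time; "joint_positions": joint angles; "joint_velocities": joint speeds; "joint_efforts": joint torques, N m; "ee_pos": TCP position; "tool_rot": TCP orientation; "contact_force": force on the tool from outside, world axes, zero at the start; "wrist_torque": the same for the moment, N m; "opening": opening from 0.0 (shut) to 1.0 (fully open).
Only numpy, scipy, OpenCV 4.12 (cv2) and the standard library are available. Lean on these libraries where they do the work, as an engineer would, in place of code of your own. Each camera call takes 0.05 s, during which the arm holds its last target.

## Task

Start the incubation: set every tube block (there may be two or three) down into a pocket of its own in the white heater, lay the blue cover inside the rim over them and press it down until it is flush, then swing the red lever fully shut over it. After that, turn the orange swivel hook until it points along the green line on its foot, and only then hang the timer on it by its yellow loop, hanging freely. Leave everything else on the bench where it is.

Things in the scene. Friction and masses are not known exactly. Their poses are not given: they have to be found in the camera images.
- block0_c (a point): Centre (half-way up) of an aluminium tube block, or absent: body 48 mm (x) x 38 mm (y) x 36 mm high, on top of it in the middle a blue grip lug 22 mm (x) x 26 mm (y) x 30 mm high; 66 mm tall in all, so this point is 33 mm above the underside. z is up. 0.2 kg. All blocks are alike; a half turn about z makes no difference.
- block1_c (a point): Centre (half-way up) of an aluminium tube block, or absent: body 48 mm (x) x 38 mm (y) x 36 mm high, on top of it in the middle a blue grip lug 22 mm (x) x 26 mm (y) x 30 mm high; 66 mm tall in all, so this point is 33 mm above the underside. z is up. 0.2 kg. All blocks are alike; a half turn about z makes no difference.
- block2_c (a point): Centre (half-way up) of an aluminium tube block, or absent: body 48 mm (x) x 38 mm (y) x 36 mm high, on top of it in the middle a blue grip lug 22 mm (x) x 26 mm (y) x 30 mm high; 66 mm tall in all, so this point is 33 mm above the underside. z is up. 0.2 kg. All blocks are alike; a half turn about z makes no difference.
- pocket0 (a point): Centre of a pocket's floor in the white fixed heater. Pocket 54 mm (x) x 44 mm (y), 30 mm deep, in an aluminium deck; pockets 50 mm apart along y. Axes are the heater's: z up, -x its front. A rim round the deck stands 80 mm above this point, 118 x 188 mm inside (x, y), centred on the middle pocket. A block goes in with its axes along the pocket's, lug top 66 mm above the floor.
- pocket1 (a point): Centre of a pocket's floor in the white fixed heater. Pocket 54 mm (x) x 44 mm (y), 30 mm deep, in an aluminium deck; pockets 50 mm apart along y. Axes are the heater's: z up, -x its front. A rim round the deck stands 80 mm above this point, 118 x 188 mm inside (x, y), centred on the middle pocket. A block goes in with its axes along the pocket's, lug top 66 mm above the floor.
- pocket2 (a point): Centre of a pocket's floor in the white fixed heater. Pocket 54 mm (x) x 44 mm (y), 30 mm deep, in an aluminium deck; pockets 50 mm apart along y. Axes are the heater's: z up, -x its front. A rim round the deck stands 80 mm above this point, 118 x 188 mm inside (x, y), centred on the middle pocket. A block goes in with its axes along the pocket's, lug top 66 mm above the floor.
- recess (a point): Middle of the heater, at the height (95 mm above the table) of the cover's underside when the cover is fully down; axes as the pockets'. The rim's opening is 118 x 188 mm, its top 10 mm above this point.
- seal (a joint): How far the two orange seal strips (at the recess's two short sides) are pressed down, m: 0 raised, 0.006 fully down. They slide stiffly (about 6.5 N, more than the cover's weight), do not spring back, and carry the cover: laid on, it stands 6 mm proud of the rim; pressed with 6 to 20 N on its handle it ends flush.
- cover_c (a point): Centre of the blue cover plate, 110 mm (x) x 180 mm (y) x 10 mm, z up, this point 5 mm above its underside. It fits inside the rim with 4 mm to spare all round, either way round. In its middle stands a black handle: a solid upright bar 14 mm (x) x 70 mm (y), from 5 to 37 mm above this point. 0.24 kg.
- lever (a joint): Angle (rad) of the red locking lever about an upright pivot on the heater's rim: 0 shut (over the cover, pointing along the heater's -y), to 2.05 open (at 1.57 pointing along its -x, off the cover); opening turns clockwise seen from above. Stays where left (0.05 N m friction). It clears the flush cover by 2.5 mm and cannot pass over a proud one.
- lever_knob (a point): Middle of the red upright knob at the lever's free end, 110 mm from the pivot: a cylinder of 20 mm diameter, 34 mm tall; this point is 14 mm below its top and 20 mm above the lever's underside.
- lever_pivot (a point): Point on the lever's upright turning axis, at the height of lever_knob; axes are the heater's.
- hook (a joint): Angle (rad) of the orange swivel hook about its upright post: 0 when it points along the green line on the stand's foot (the stand's -x); positive is turned clockwise seen from above. It stays where left (0.05 N m friction).
- hook_axis (a point): Point on the hook's turning axis, at the height of its arm's centre line (175 mm above the table), on the fixed stand; -x is the way of the green line on the foot, z up. The foot reaches 90 mm along the line, 45 mm back and to each side, 12 mm high. The hub is 30 mm in diameter, 11 mm above and below this point.
- hook_tip (a point): Top of the hook's upturned tip. The hook is a level arm of 10 x 10 mm section that runs out from the turning axis, and 85 mm from the axis a straight upright round tip of 10 mm diameter, whose top (this point) is 28 mm above the arm's centre line. Axes turn with the hook: its -x is the way the hook points.
- hook_seat (a point): Middle of the hook's arm, 50 mm from the turning axis, on the arm's upper side (5 mm above its centre line); the axes are the hook's, -x the way it points. A hung item's loop rests here, anywhere between hub and tip.
- timer_eye (a point): Underside middle of the top bar of the timer's yellow loop, 110 mm above the timer's base; hangs here. Upright white body 36 (x) x 70 (y) x 62 mm, display on -x; loop above it 52 mm wide (y), 12 mm thick (x), its window 36 mm wide, 48 mm high, open along x, top bar 110 to 122 mm up. Gripped from above across the 52 mm at this height, the window stays free. 0.16 kg.
- reagent: Bystander, leave alone: amber closed reagent bottle, 60 mm diameter, 130 mm tall; origin at the centre of its underside.
- beaker: Bystander, leave alone: glass beaker, 72 mm diameter, 90 mm tall; origin at the centre of its underside.
- tubtray: Bystander, leave alone: open white tray, 120 x 160 x 50 mm; origin at the centre of its underside.
- tuberack: Bystander, leave alone: clear rack of capped tubes, 70 x 200 x 75 mm; origin at the centre of its underside.
- plate96: Bystander, leave alone: white well plate, 86 x 128 x 16 mm; origin at the centre of its underside.
- dish: Bystander, leave alone: clear closed dish, 90 mm diameter, 20 mm tall; origin at the centre of its underside.
- tipcup: Bystander, leave alone: green cup, 80 mm diameter, 100 mm tall; origin at the centre of its underside.

How it is judged:
By the outcome, as a careful person would: the job done as asked, in the order asked, and still so for the second after the job is handed in, with the robot touching nothing.
Of block0, block1, block2 only 2 to 3 are there at a start; the rules pass over those that are not, and their reading is None.
At some moment in a run one of block0, block1, block2, cover may be knocked a few centimetres aside while the robot is not near it.
It also fails if it takes over 208 s, if anything falls off the work surface, if the arm or the gripper's body presses on something with over 40 N, if the wrist force passes 120 N, or if a joint passes its speed limit or range.

## Working session

There is one attempt and no reset: what is moved stays moved. The work goes in short steps, Python scripts to look and compute and a tool call to move; the robot and the scene stay as the last step left them, time stands still between calls to the robot, and variables do not carry over. Pictures are saved under pics/ and viewed, and the job is handed in when it is done.

Besides the shell and the picture viewer there is one more tool, called after "Call:" as name(argument=value, ...) on one line, values as JSON. servo_tool: Moves the arm, as the interface text tells. Its arguments: {"type":"object","properties":{"linear":{"type":"array"},"delta_rot":{"type":"array"},"claw":{"type":"array"},"grip_force":{"type":"number"}},"required":["linear","delta_rot","claw"]}

```bash
ls -la; mkdir -p pics; python3 - <<'E'
from workcell import r
import cv2
print(r.sense())
for n in ["scene","side","wrist"]:
    i=r.camera_info(n); print(n,i)
    p,d=r.capture(n); cv2.imwrite(f"pics/{n}0.png",p[:,:,::-1])
    import numpy as np; np.save(f"pics/{n}0.npy",d)
E
```

```text
total 12
drwxr-xr-x  3 agent agent 4096 Dec  6 13:08 .
drwxr-xr-x 23 root  root  4096 Dec  6 13:08 ..
drwxr-xr-x  2 agent agent 4096 Dec  6 13:08 pics
{'t': 0.0, 'joint_positions': array([-1.28707744e+00,  3.59521984e-01,  1.51144728e+00,  2.81406420e-05,
        1.27249656e+00, -1.15066118e-01]), 'joint_velocities': array([ 0.00031967,  0.00039256,  0.0003392 ,  0.000206  , -0.00123312,
       -0.00019938]), 'joint_efforts': array([ 9.33562078e-04, -5.27616405e+01, -2.78622204e+01, -2.01802341e-04,
        1.33302331e-02,  8.99910759e-06]), 'ee_pos': array([ 0.23289347, -0.55256134,  0.40383752]), 'tool_rot': array([ 2.00299136,  0.40668772, -2.00325903]), 'contact_force': array([-0.68469247, -0.39760805,  0.38915289]), 'wrist_torque': array([ 0.01481692, -0.0089845 , -0.01440551]), 'opening': 1.0038057168758356}
scene {'fx': 484.68971870138444, 'fy': 484.68971870138444, 'cx': 254.36496456587227, 'cy': 187.64702548806528, 'k1': -0.19012144152821916, 'origin': array([ 1.29194889, -0.99704537,  1.53365948]), 'orientation': array([-2.31828275, -0.75143734,  0.30664457])}
side {'fx': 362.83926456546186, 'fy': 362.83926456546186, 'cx': 256.1572239913212, 'cy': 197.34864526392923, 'k1': -0.009438911047301358, 'origin': array([0.20869145, 0.829707  , 0.85339239]), 'orientation': array([-0.50638803,  2.64069698, -1.27895935])}
wrist {'fx': 315.0577506770063, 'fy': 315.0577506770063, 'cx': 252.53003593242113, 'cy': 182.38588233529745, 'k1': -0.04573299639277571, 'origin': array([ 0.30067173, -0.52466332,  0.37409776]), 'orientation': array([ 2.40669134, -1.5976264 , -0.23869221])}
```

View pics/scene0.png

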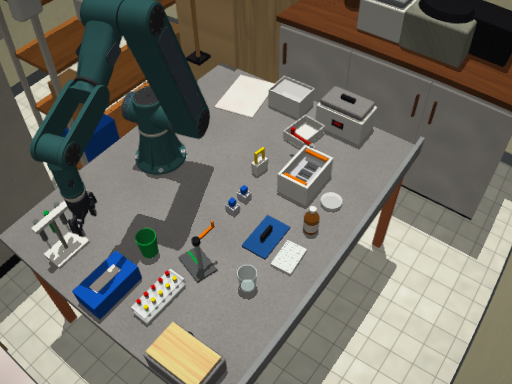

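View pics/side0.png

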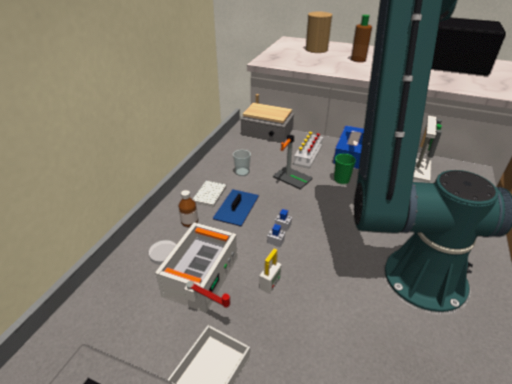

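View pics/wrist0.png

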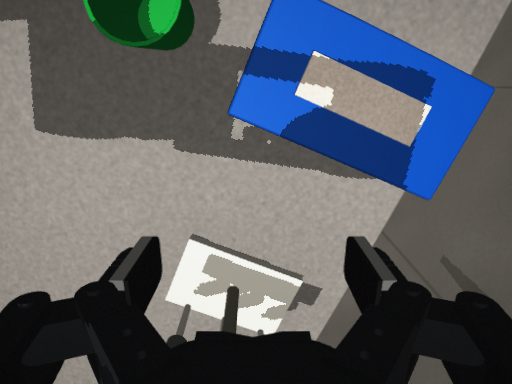

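The scene view shows the heater at about (305,175), two blocks at (232,205) and (244,193), the cover at (266,237), the timer at (260,163) and the hook stand at (203,250). I'll write the helpers and zoom in.

```bash
cat > h.py <<'E'
import numpy as np, cv2
from scipy.spatial.transform import Rotation as R
def K(i): return np.array([[i["fx"],0,i["cx"]],[0,i["fy"],i["cy"]],[0,0,1.]])
def slopes(i,uv):
    uv=np.asarray(uv,float).reshape(-1,1,2)
    return cv2.undistortPoints(uv,K(i),np.array([i["k1"],0,0,0,0.])).reshape(-1,2)
def rays(i,uv):
    s=slopes(i,uv); d=np.c_[s,np.ones(len(s))]
    return R.from_rotvec(i["orientation"]).apply(d)
def onz(i,uv,z):
    d=rays(i,uv); o=np.array(i["origin"]); return o+d*((z-o[2])/d[:,2])[:,None]
def cloud(i,depth):
    v,u=np.mgrid[0:384,0:512]; uv=np.c_[u.ravel(),v.ravel()]
    P=np.array(i["origin"])+rays(i,uv)*depth.ravel()[:,None]
    P[depth.ravel()<=0]=np.nan
    return P.reshape(384,512,3)
def proj(i,P):
    P=np.atleast_2d(P); q=R.from_rotvec(i["orientation"]).inv().apply(P-np.array(i["origin"]))
    s=q[:,:2]/q[:,2:]; r2=(s**2).sum(1,keepdims=True); s=s*(1+i["k1"]*r2)
    return s*[i["fx"],i["fy"]]+[i["cx"],i["cy"]]
def meet(i1,uv1,i2,uv2):
    d1=rays(i1,[uv1])[0]; d2=rays(i2,[uv2])[0]; o1=np.array(i1["origin"]);o2=np.array(i2["origin"])
    A=np.c_[d1,-d2]; s=np.linalg.lstsq(A,o2-o1,rcond=None)[0]
    a,b=o1+d1*s[0],o2+d2*s[1]; return (a+b)/2,np.linalg.norm(a-b)
E
python3 - <<'E'
from workcell import r
from h import *
for n,(x0,y0,w,h) in {"scene":(180,110,180,180),"side":(130,120,190,190)}.items():
    p=cv2.imread(f"pics/{n}0.png")[y0:y0+h,x0:x0+w]
    cv2.imwrite(f"pics/{n}0z.png",cv2.resize(p,None,fx=3.1,fy=3.1,interpolation=cv2.INTER_CUBIC))
    d=np.load(f"pics/{n}0.npy"); C=cloud(r.camera_info(n),d)
    for uv in ([(266,237),(232,205),(244,193),(305,175),(260,160),(205,235),(290,215)] if n=="scene" else [(235,207),(276,237),(283,218),(200,260),(270,275),(288,143)]):
        print(n,uv,C[uv[1],uv[0]].round(4))
E
```

```text
scene (266, 237) [ 0.6633 -0.1038  0.0231]
scene (232, 205) [ 0.4737 -0.0706  0.0498]
scene (244, 193) [0.4769 0.0047 0.0543]
scene (305, 175) [0.6117 0.2566 0.0255]
scene (260, 160) [0.4271 0.1846 0.0675]
scene (205, 235) [ 0.4519 -0.2198 -0.0039]
scene (290, 215) [ 0.6664  0.06   -0.007 ]
side (235, 207) [ 0.6429 -0.0593  0.0302]
side (276, 237) [0.4565 0.0355 0.0367]
side (283, 218) [ 0.4615 -0.0487  0.0465]
side (200, 260) [0.631  0.2167 0.044 ]
side (270, 275) [0.4147 0.2082 0.0632]
side (288, 143) [ 0.5339 -0.3056  0.1805]
```

View pics/scene0z.png

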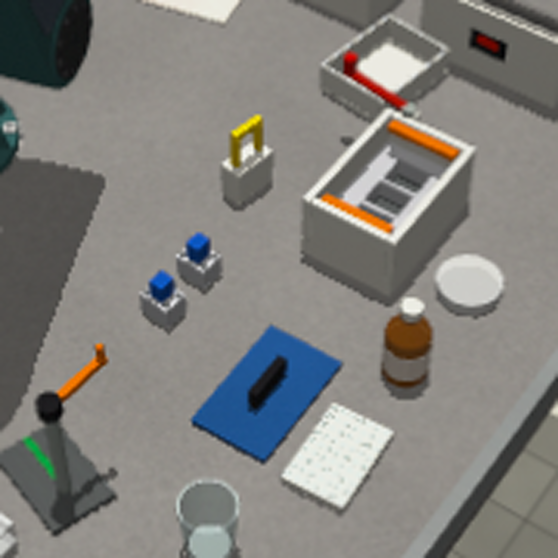

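View pics/side0z.png

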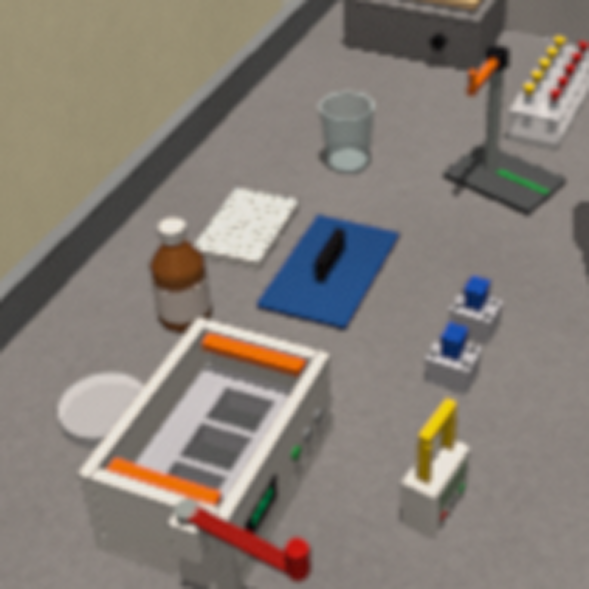

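```bash
python3 - <<'E'
from workcell import r
from h import *
s=r.sense(); T=R.from_rotvec(s["tool_rot"]); print(T.as_matrix().round(3))
i=r.camera_info("wrist"); C=R.from_rotvec(i["orientation"])
print("cam in tool R\n",(T.inv()*C).as_matrix().round(3)); print(T.inv().apply(i["origin"]-s["ee_pos"]).round(4))
# coarse heater orange strips & red knob etc by color in both views
for n in ["scene","side"]:
    p=cv2.imread(f"pics/{n}0.png"); hsv=cv2.cvtColor(p,cv2.COLOR_BGR2HSV)
    for nm,lo,hi in [("orange",(5,200,150),(18,255,255)),("red",(0,180,120),(4,255,255)),("blue",(105,150,80),(125,255,255)),("yellow",(22,180,120),(32,255,255)),("green",(50,150,80),(80,255,255))]:
        m=cv2.inRange(hsv,lo,hi); k,l,st,c=cv2.connectedComponentsWithStats(m)
        print(n,nm,[(tuple(c[j].round(1)),int(st[j,4])) for j in range(1,k) if st[j,4]>15])
E
```

```text
[[-0.     0.388 -0.922]
 [ 0.001 -0.922 -0.388]
 [-1.    -0.001 -0.   ]]
cam in tool R
 [[ 0.    -0.289  0.957]
 [ 1.    -0.    -0.001]
 [ 0.     0.957  0.289]]
[ 0.0299  0.0006 -0.0733]
scene orange [((np.float64(316.2), np.float64(154.5)), 72), ((np.float64(294.8), np.float64(178.3)), 60), ((np.float64(204.8), np.float64(231.7)), 41)]
scene red [((np.float64(301.9), np.float64(138.8)), 41)]
scene blue [((np.float64(103.2), np.float64(122.5)), 146), ((np.float64(243.0), np.float64(187.9)), 30), ((np.float64(231.5), np.float64(200.5)), 28), ((np.float64(265.6), np.float64(236.7)), 938), ((np.float64(104.6), np.float64(280.0)), 1361)]
scene yellow [((np.float64(259.0), np.float64(150.8)), 30)]
scene green [((np.float64(45.6), np.float64(212.4)), 16), ((np.float64(146.9), np.float64(238.7)), 77), ((np.float64(192.2), np.float64(256.5)), 37)]
side orange [((np.float64(285.5), np.float64(143.0)), 28), ((np.float64(211.4), np.float64(233.6)), 134), ((np.float64(183.2), np.float64(274.9)), 110)]
side red [((np.float64(210.9), np.float64(294.3)), 204)]
side blue [((np.float64(349.3), np.float64(143.1)), 452), ((np.float64(235.7), np.float64(207.9)), 793), ((np.float64(283.2), np.float64(213.8)), 50), ((np.float64(275.9), np.float64(229.2)), 58)]
side yellow [((np.float64(269.6), np.float64(259.2)), 98)]
side green [((np.float64(343.1), np.float64(159.0)), 136)]
```

```bash
python3 - <<'E'
from workcell import r
from h import *
a=r.camera_info("scene"); b=r.camera_info("side")
for nm,u,v in [("strip -",(316.2,154.5),(183.2,274.9)),("strip +",(294.8,178.3),(211.4,233.6)),("lug0",(243,187.9),(275.9,229.2)),("lug1",(231.5,200.5),(283.2,213.8)),("cover",(265.6,236.7),(235.7,207.9)),("loop",(259,150.8),(269.6,259.2)),("hookarm",(204.8,231.7),(285.5,143))]:
    p,g=meet(a,u,b,v); print(nm,p.round(4),round(g,4))
# refine: hover points
for nm,uv,z in [("green",(192.2,256.5),.012),("knob",(180+349/3.1,110+65/3.1),.14),("pivot",(180+405/3.1,110+105/3.1),.12)]: print(nm,onz(a,[uv],z).round(4))
for nm,uv,z in [("knob",(130+297/3.1,120+555/3.1),.14),("pivot",(130+187/3.1,120+512/3.1),.12),("hub",(130+497/3.1,120+58/3.1),.18)]: print(nm,onz(b,[uv],z).round(4))
E
```

```text
strip - [0.6193 0.3222 0.0998] 0.003
strip + [0.621 0.155 0.1  ] 0.0013
lug0 [0.4606 0.0223 0.0581] 0.0031
lug1 [ 0.4631 -0.0578  0.0575] 0.0023
cover [ 6.53e-01 -8.91e-02 -1.00e-04] 0.0033
loop [0.4197 0.1929 0.1106] 0.0056
hookarm [ 0.5427 -0.3025  0.1803] 0.0003
green [[ 0.4858 -0.3334  0.012 ]]
knob [[0.4809 0.3511 0.14  ]]
pivot [[0.577  0.3462 0.12  ]]
knob [[0.4664 0.3741 0.14  ]]
pivot [[0.5737 0.3568 0.12  ]]
hub [[ 0.5358 -0.3404  0.18  ]]
```

Call:
servo_tool(linear=[[0, 0, 50], [0, 45, 60], [15, 90, 70], [40, 130, 80], [65, 170, 90], [90, 210, 100], [115, 250, 100], [140, 290, 100]], delta_rot=[[0, 0, 0], [0, 0, 0.13], [0, 0, 0.26], [0, 0, 0.4], [0, 0, 0.54], [0, 0, 0.68], [0, 0, 0.8], [0, 0, 0.9]], claw=[1, 1, 1, 1, 1, 1, 1, 1])

```text
t: 0.95
ee_pos: [0.3735, -0.2611, 0.5051]
tool_rot: [1.404, 1.069, -1.403]
contact_force: [0.8, -0.3, 0.5]
opening: 1.001
```

Call:
servo_tool(linear=[[20, 40, 0], [40, 80, 0], [60, 120, 0], [80, 160, 0], [100, 200, 0], [110, 240, 0], [120, 280, 0], [127, 300, 0]], delta_rot=[[0, 0, 0.06], [0, 0, 0.12], [0, 0, 0.18], [0, 0, 0.24], [0, 0, 0.27], [0, 0, 0.27], [0, 0, 0.27], [0, 0, 0.27]], claw=[1, 1, 1, 1, 1, 1, 1, 1])

```text
t: 1.75
ee_pos: [0.5, 0.04, 0.5044]
tool_rot: [1.209, 1.211, -1.209]
contact_force: [-0.2, -0.5, 0.3]
opening: 1.0
```

Call:
servo_tool(linear=[[0, 0, 0], [0, 0, 0]], delta_rot=[[0, 0, 0], [0, 0, 0]], claw=[1, 1])

```text
t: 1.95
ee_pos: [0.4998, 0.0372, 0.5044]
tool_rot: [1.209, 1.209, -1.211]
contact_force: [-0.6, -0.5, 1.4]
opening: 1.004
```

```bash
cat > look.py <<'E'
import sys
from workcell import r
from h import *
import pickle
def look(name,tag):
    i=dict(r.camera_info(name)); s=r.sense(); p,d=r.capture(name)
    cv2.imwrite(f"pics/{tag}.png",p[:,:,::-1]); pickle.dump((i,s,p,d),open(f"pics/{tag}.pkl","wb")); return i,s,p,d
if __name__=="__main__":
    i,s,p,d=look(sys.argv[1],sys.argv[2]); print(s["t"],s["ee_pos"].round(4),s["tool_rot"].round(4),R.from_rotvec(s["tool_rot"]).as_matrix().round(3)[:,1])
    print("joints",s["joint_positions"].round(3),s["opening"],s["contact_force"].round(2))
E
python3 look.py wrist w1
```

```text
1.95 [0.4998 0.0372 0.5044] [ 1.2087  1.2092 -1.2106] [ 1.    -0.001 -0.001]
joints [-6.300e-02  1.340e-01  1.569e+00 -1.000e-03  1.439e+00 -6.300e-02] 1.0039976983295769 [-0.65 -0.46  1.36]
```

View pics/w1.png

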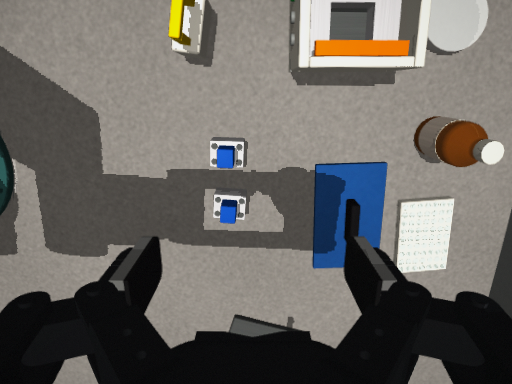

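```bash
cat > meas.py <<'E'
from h import *
import pickle
def load(t): return pickle.load(open(f"pics/{t}.pkl","rb"))
def comps(p,lo,hi,amin=15):
    m=cv2.inRange(cv2.cvtColor(p,cv2.COLOR_RGB2HSV),lo,hi); m=cv2.morphologyEx(m,cv2.MORPH_OPEN,np.ones((2,2)))
    k,l,st,c=cv2.connectedComponentsWithStats(m); return [(l==j,c[j],st[j]) for j in range(1,k) if st[j,4]>=amin]
def rect(xy):
    (c,wh,a)=cv2.minAreaRect((np.asarray(xy)*1000).astype(np.float32)); return np.round(c,1),np.round(wh,1),round(a,1)
BLUE=((105,120,60),(125,255,255)); ORANGE=((5,180,120),(18,255,255)); RED=((0,170,80),(4,255,255)); YEL=((22,150,100),(32,255,255))
E
python3 - <<'E'
from meas import *
i,s,p,d=load("w1"); C=cloud(i,d)
for m,c,st in comps(p,*BLUE,40):
    P=C[m]; z=P[:,2]; zt=np.nanpercentile(z,90); print("blue",c.round(1),st[4],"z pct",np.nanpercentile(z,[2,10,50,90,98]).round(4))
    T=P[z>zt-.008]; print("  top",T.mean(0).round(4),rect(T[:,:2]))
for m,c,st in comps(p,*ORANGE,40): print("or",c,np.nanmedian(C[m],0).round(4),rect(C[m][:,:2]))
# table z
for uv in [(60,300),(280,150),(150,120),(200,300),(450,330)]: print(uv,C[uv[1],uv[0]].round(4))
E
```

```text
blue [225.7 157.5] 351 z pct [0.0006 0.056  0.0667 0.0679 0.0685]
  top [0.4631 0.021  0.0665] (array([463.1,  20.3]), array([25.4, 19.8]), 88.1)
blue [347.  208.6] 5650 z pct [0.0085 0.0097 0.0109 0.0121 0.0141]
  top [ 0.6463 -0.072   0.0152] (array([641.9, -52.4]), array([146.5, 244.7]), 16.1)
blue [228.9 212.4] 356 z pct [0.0011 0.0461 0.0665 0.0678 0.0685]
  top [ 0.4649 -0.0591  0.0666] (array([464.6, -60. ]), array([26.4, 19.8]), 88.1)
or [362.54694997  48.68197395] [0.6209 0.1524 0.1019] (array([624.3, 155.7]), array([112.2,  15.7]), 5.6)
(60, 300) [0.4355 0.0432 0.388 ]
(280, 150) [0.5408 0.0186 0.001 ]
(150, 120) [ 3.456e-01  6.420e-02 -2.000e-04]
(200, 300) [ 0.4052 -0.2508  0.003 ]
(450, 330) [0.5587 0.0413 0.3995]
```

Call:
servo_tool(linear=[[20, 40, 0], [40, 80, 0], [60, 120, 0], [80, 160, 0], [90, 190, 0], [90, 210, 0], [90, 210, 0], [90, 210, 0]], delta_rot=[[0, 0, 0], [0, 0, 0], [0, 0, 0], [0, 0, 0], [0, 0, 0], [0, 0, 0], [0, 0, 0], [0, 0, 0]], claw=[1, 1, 1, 1, 1, 1, 1, 1])

```text
t: 2.8
ee_pos: [0.5901, 0.2458, 0.5044]
tool_rot: [1.21, 1.208, -1.212]
contact_force: [0.2, -0.4, 0.5]
opening: 1.001
```

```bash
python3 look.py wrist w2; python3 - <<'E'
from meas import *
i,s,p,d=load("w2"); C=cloud(i,d)
for n,col in [("or",ORANGE),("red",RED),("yel",YEL)]:
  for m,c,st in comps(p,*col,40): 
    P=C[m]; P=P[~np.isnan(P[:,0])];print(n,c.round(1),st[4],np.nanmedian(P,0).round(4),rect(P[:,:2]),np.percentile(P[:,2],[5,95]).round(4))
E
```

```text
2.8 [0.5901 0.2458 0.5044] [ 1.2101  1.2076 -1.2123] [ 1.    -0.003 -0.001]
joints [ 2.870e-01  3.500e-01  1.279e+00 -1.000e-03  1.514e+00  2.900e-01] 1.0010223479318423 [ 0.22 -0.37  0.49]
or [279.   83.5] 1356 [0.6198 0.3225 0.1018] (array([622.2, 322.7]), array([112.8,  16.8]), 1.1) [0.0563 0.1031]
or [277.7 222.3] 908 [0.6207 0.1523 0.1019] (array([625.1, 152. ]), array([109.6,  16.7]), 0.0) [0.1005 0.1031]
red [131.7  37.9] 292 [0.4711 0.3668 0.1422] (array([446.6, 366.7]), array([66. , 18.1]), 0.5) [0.1403 0.1436]
red [191.4  49.6] 1308 [0.5244 0.3583 0.1164] (array([514.6, 359.7]), array([ 15.4, 114.6]), 80.9) [0.1147 0.1178]
yel [114.3 201.7] 424 [0.4232 0.1886 0.1227] (array([400.7, 153.9]), array([128.9,  28.9]), 57.1) [0.1105 0.1241]
```

View pics/w2.png

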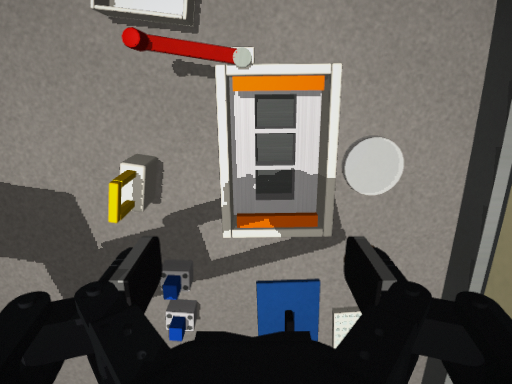

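```bash
python3 - <<'E'
from meas import *
i,s,p,d=load("w2"); C=cloud(i,d)
X,Y,Z=C[...,0],C[...,1],C[...,2]
hsv=cv2.cvtColor(p,cv2.COLOR_RGB2HSV)
m=(Z>.102)&(Z<.109)&(X>.53)&(X<.72)&(Y>.1)&(Y<.345)&(hsv[...,1]<60)
m8=cv2.morphologyEx(m.astype(np.uint8),cv2.MORPH_OPEN,np.ones((3,3)))
P=C[m8>0]; print(len(P),P.mean(0).round(4),"outer",rect(P[:,:2]),np.percentile(P[:,2],[5,50,95]).round(4))
# left/right rim edge lines: fit x=a+b*y for the inside and outside
for lo,hi in [(.54,.60),(.64,.70)]:
    q=P[(P[:,0]>lo)&(P[:,0]<hi)&(P[:,1]>.17)&(P[:,1]<.31)]; b=np.polyfit(q[:,1],q[:,0],1); print("rim side slope",b.round(4),"mean x at y=.237",round(np.polyval(b,.237),4),q[:,0].min().round(4),q[:,0].max().round(4))
# pockets: dark with z~0.025
m=(Z>.015)&(Z<.04)&(X>.57)&(X<.67)&(Y>.14)&(Y<.34)
k,l,st,c=cv2.connectedComponentsWithStats(cv2.morphologyEx(m.astype(np.uint8),cv2.MORPH_OPEN,np.ones((3,3))))
for j in range(1,k):
    if st[j,4]>50: Q=C[l==j]; print("pocket",c[j].round(1),st[j,4],np.median(Q,0).round(4),rect(Q[:,:2]))
m=(Z>.045)&(Z<.066)&(X>.56)&(X<.68)&(Y>.14)&(Y<.34); print("deck z",np.median(Z[m]))
# deck-level pocket edges by ray on z=.055 via depth edges
for m,c,st in comps(p,*RED,200):
    pass
# lever: knob top circle & pivot
m=(Z>.135)&(Z<.15)&(X>.4)&(X<.52)&(Y>.33)&(Y<.4); Q=C[m]; print("knob",cv2.minEnclosingCircle((Q[:,:2]*1000).astype(np.float32)),np.median(Q[:,2]))
m=(X>.555)&(X<.60)&(Y>.335)&(Y<.38)&(Z>.1); Q=C[m]
for a in np.arange(.1,.135,.003): 
    q=Q[(Q[:,2]>a)&(Q[:,2]<a+.003)]
    if len(q)>20: print("piv z",a.round(3),len(q),q.mean(0).round(4),rect(q[:,:2]))
# timer yellow
m=comps(p,*YEL,40)[0][0]; Q=C[m]; Q=Q[(Q[:,2]>.115)&(Q[:,2]<.13)]; print("loop",Q.mean(0).round(4),rect(Q[:,:2]))
# cover
for m,c,st in comps(p,*BLUE,100): Q=C[m]; print("blue",c.round(1),st[4],np.median(Q,0).round(4),np.percentile(Q[:,2],[5,95]).round(3))
E
```

```text
5488 [0.6201 0.2495 0.1057] outer (array([619.6, 238.9]), array([142.6, 212.5]), 0.7) [0.1041 0.1058 0.1071]
rim side slope [-0.0117  0.5575] mean x at y=.237 0.5547 0.5477 0.5612
rim side slope [-0.0099  0.6865] mean x at y=.237 0.6842 0.6781 0.6911
pocket [274.3 109.9] 1299 [0.6196 0.2884 0.0269] (array([619.7, 288.1]), array([53.5, 43.7]), 0.0)
pocket [274.  147.5] 1156 [0.6202 0.2356 0.0271] (array([619.7, 236.5]), array([54. , 40.5]), 0.4)
pocket [274.  182.5] 959 [0.621  0.1833 0.0271] (array([620.7, 184.2]), array([53.2, 36.8]), 0.6)
deck z 0.05594828639214994
knob ((470.0776062011719, 367.4423522949219), 10.183838844299316) 0.1420461313184182
piv z 0.103 198 [0.5806 0.3437 0.1053] (array([577.6, 348.4]), array([26.3, 43.4]), 89.8)
piv z 0.106 184 [0.5789 0.3409 0.1067] (array([577.2, 348.3]), array([26.1, 44.1]), 89.7)
piv z 0.112 26 [0.5705 0.3495 0.1144] (array([572.5, 350.3]), array([17.6, 30.8]), 75.1)
piv z 0.115 495 [0.5713 0.3514 0.1165] (array([571.5, 350.5]), array([20.1, 33.5]), 86.6)
loop [0.423  0.1878 0.1224] (array([422., 187.]), array([51.3, 10.8]), 80.7)
blue [289.  307.2] 2984 [nan nan nan] [nan nan]
blue [170.8 292.8] 203 [nan nan nan] [nan nan]
blue [176.7 330. ] 292 [nan nan nan] [nan nan]
```

Call:
servo_tool(linear=[[-18, -33, -28], [-36, -66, -56], [-54, -99, -84], [-72, -132, -112], [-90, -165, -140], [-108, -196, -168], [-127, -226, -195], [-127, -226, -205]], delta_rot=[[0, 0, 0], [0, 0, 0], [0, 0, 0], [0, 0, 0], [0, 0, 0], [0, 0, 0], [0, 0, 0], [0, 0, 0]], claw=[1, 1, 1, 1, 1, 1, 0.8, 0.8])

```text
t: 3.65
ee_pos: [0.4587, 0.0177, 0.2977]
tool_rot: [1.21, 1.21, -1.219]
contact_force: [0.7, 0.3, -0.1]
opening: 0.801
```

```bash
python3 look.py wrist w3; python3 - <<'E'
from meas import *
i,s,p,d=load("w3"); C=cloud(i,d)
print("cmd grasp px",proj(i,s["ee_pos"]+np.array([0,0,-.234])))
for m,c,st in comps(p,*BLUE,100):
    P=C[m]; P=P[P[:,2]>.06]
    if len(P)>50: print("blue",c.round(1),st[4],P.mean(0).round(4),rect(P[:,:2]))
E
```

```text
3.65 [0.4587 0.0177 0.2977] [ 1.2103  1.2105 -1.2193] [ 1.    -0.007 -0.007]
joints [-0.111  0.299  1.928 -0.002  0.921 -0.104] 0.8014518818581651 [ 0.67  0.26 -0.06]
cmd grasp px [[255.04698907 197.92555465]]
blue [261.2 191.8] 1423 [0.4625 0.0212 0.0666] (array([462.6,  20.1]), array([26.1, 21.2]), 87.8)
blue [459.4 242.5] 9472 [0.5167 0.0271 0.1795] (array([517.5,  26.3]), array([16.5,  6.2]), 0.6)
blue [263.7 287.6] 1354 [ 0.4646 -0.0576  0.0663] (array([464.4, -59.8]), array([27.5, 21.4]), 85.9)
```

View pics/w3.png

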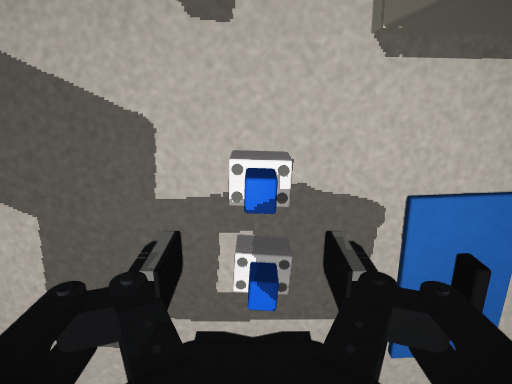

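Call:
servo_tool(linear=[[0, 0, -25], [0, 0, -50], [0, 0, -75], [0, 0, -87], [0, 0, -87], [0, 0, -87], [0, 0, -87], [0, 0, -87]], delta_rot=[[0, 0, 0], [0, 0, 0], [0, 0, 0], [0, 0, 0], [0, 0, 0], [0, 0, 0], [0, 0, 0], [0, 0, 0]], claw=[0.8, 0.8, 0.8, 0.8, 0.6, 0.3, 0.15, 0.1], grip_force=40)

```text
t: 4.5
ee_pos: [0.4635, 0.0211, 0.2137]
tool_rot: [1.211, 1.207, -1.209]
contact_force: [-0.9, 0.5, 3.2]
opening: 0.246
```

Call:
servo_tool(linear=[[0, 0, 0], [0, 0, 0], [0, 0, 0], [0, 0, 0]], delta_rot=[[0, 0, 0], [0, 0, 0], [0, 0, 0], [0, 0, 0]], claw=[0, 0, 0, 0])

```text
t: 4.9
ee_pos: [0.4635, 0.0211, 0.2136]
tool_rot: [1.211, 1.207, -1.209]
contact_force: [-0.5, 0.6, 7.4]
opening: 0.246
```

Call:
servo_tool(linear=[[0, 0, 20], [0, 0, 60], [5, 10, 105], [25, 45, 130], [50, 85, 140], [72, 125, 140], [94, 165, 140], [116, 203, 140]], delta_rot=[[0, 0, 0], [0, 0, 0], [0, 0, 0], [0, 0, 0], [0, 0, 0], [0, 0, 0], [0, 0, 0], [0, 0, 0]], claw=[0, 0, 0, 0, 0, 0, 0, 0])

```text
t: 5.7
ee_pos: [0.5792, 0.226, 0.3529]
tool_rot: [1.21, 1.208, -1.21]
contact_force: [1.1, -0.5, -2.1]
opening: 0.25
```

Call:
servo_tool(linear=[[20, 33, 0], [36, 57, 0], [40, 65, 0], [40, 65, 0], [40, 65, 0]], delta_rot=[[0, 0, 0], [0, 0, 0.01], [0, 0, 0.01], [0, 0, 0.01], [0, 0, 0.01]], claw=[0, 0, 0, 0, 0])

```text
t: 6.2
ee_pos: [0.6181, 0.2882, 0.3522]
tool_rot: [1.202, 1.213, -1.205]
contact_force: [-0.2, -0.6, -2.0]
opening: 0.249
```

```bash
python3 look.py wrist w4; python3 - <<'E'
from meas import *
i,s,p,d=load("w4"); C=cloud(i,d)
print(R.from_rotvec(s["tool_rot"]).as_matrix().round(4))
X,Y,Z=C[...,0],C[...,1],C[...,2]
for m,c,st in comps(p,*BLUE,100):
    P=C[m]; P=P[P[:,2]>.17]
    if len(P)>50: print("blue",c.round(1),st[4],P.mean(0).round(4),rect(P[:,:2]),np.percentile(P[:,2],[5,95]))
m=(Z>.015)&(Z<.04)&(X>.57)&(X<.67)&(Y>.14)&(Y<.34)
k,l,st,c=cv2.connectedComponentsWithStats(cv2.morphologyEx(m.astype(np.uint8),cv2.MORPH_OPEN,np.ones((3,3))))
for j in range(1,k):
    if st[j,4]>50: Q=C[l==j]; print("pocket",c[j].round(1),st[j,4],np.median(Q,0).round(4),rect(Q[:,:2]))
for m,c,st in comps(p,*ORANGE,100): Q=C[m];print("or",c.round(1),np.median(Q,0).round(4))
E
```

```text
6.2 [0.6181 0.2882 0.3522] [ 1.2016  1.2134 -1.2055] [ 1.     0.008 -0.002]
joints [ 3.350e-01  5.210e-01  1.376e+00 -1.000e-03  1.247e+00  3.280e-01] 0.24913809897527392 [-0.16 -0.56 -2.04]
[[-0.002   1.      0.0078]
 [-0.0012  0.0078 -1.    ]
 [-1.     -0.002   0.0012]]
blue [251.6 262.3] 3072 [0.6172 0.2894 0.2029] (array([618. , 286.9]), array([20.9, 26.8]), 0.2) [0.18532125 0.20628877]
pocket [254.4 168.4] 1745 [0.6188 0.2859 0.027 ] (array([619. , 286.4]), array([54.4, 31.7]), 0.6)
or [255.8 143. ] [nan nan nan]
or [253.4 332.4] [nan nan nan]
```

View pics/w4.png

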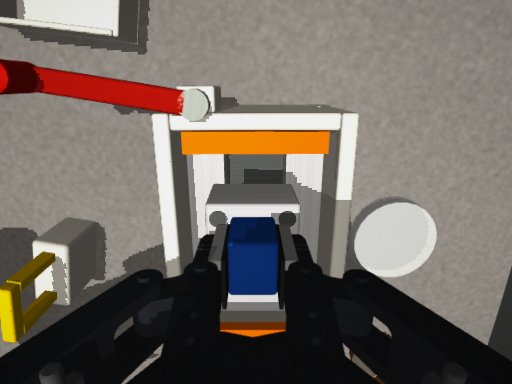

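Call:
servo_tool(linear=[[0, 0.5, -15], [0, 0.5, -30], [0, 0.5, -45], [0, 0.5, -60], [0, 0.5, -70], [0, 0.5, -80], [0, 0.5, -84], [0, 0.5, -88]], delta_rot=[[0, 0, 0], [0, 0, 0], [0, 0, 0], [0, 0, 0], [0, 0, 0], [0, 0, 0], [0, 0, 0], [0, 0, 0]], claw=[0, 0, 0, 0, 0, 0, 0, 0])

```text
t: 7.05
ee_pos: [0.6191, 0.2897, 0.2644]
tool_rot: [1.203, 1.213, -1.203]
contact_force: [0.7, -0.1, -2.6]
opening: 0.245
```

Call:
servo_tool(linear=[[0, 0, -4], [0, 0, -8], [0, 0, -12], [0, 0, -16], [0, 0, -19], [0, 0, -22], [0, 0, -24], [0, 0, -24]], delta_rot=[[0, 0, 0], [0, 0, 0], [0, 0, 0], [0, 0, 0], [0, 0, 0], [0, 0, 0], [0, 0, 0], [0, 0, 0]], claw=[0, 0, 0, 0, 0, 0, 0, 0])

```text
t: 7.85
ee_pos: [0.6189, 0.2895, 0.2403]
tool_rot: [1.203, 1.213, -1.204]
contact_force: [-0.3, -0.3, -2.3]
opening: 0.249
```

Call:
servo_tool(linear=[[0, 0, -1], [0, 0, -2], [0, 0, -2], [0, 0, -2], [0, 0, -2], [0, 0, 10], [0, 0, 40], [0, 0, 80]], delta_rot=[[0, 0, 0], [0, 0, 0], [0, 0, 0], [0, 0, 0], [0, 0, 0], [0, 0, 0], [0, 0, 0], [0, 0, 0]], claw=[0, 0, 0.3, 0.5, 0.55, 0.55, 0.55, 0.55])

```text
t: 8.65
ee_pos: [0.6182, 0.2893, 0.3204]
tool_rot: [1.201, 1.215, -1.207]
contact_force: [1.6, -0.3, -0.6]
opening: 0.549
```

Call:
servo_tool(linear=[[-5, -20, 40], [-23, -60, 60], [-46, -105, 60], [-69, -150, 60], [-92, -195, 60], [-110, -240, 60], [-125, -285, 40], [-125, -300, 20]], delta_rot=[[0, 0, 0], [0, 0, 0], [0, 0, 0], [0, 0, 0], [0, 0, 0], [0, 0, 0], [0, 0, 0], [0, 0, 0]], claw=[0.8, 0.8, 0.8, 0.8, 0.8, 0.8, 0.8, 0.8])

```text
t: 9.45
ee_pos: [0.4924, -0.0133, 0.3421]
tool_rot: [1.205, 1.209, -1.204]
contact_force: [0.8, 0.9, -0.4]
opening: 0.804
```

```bash
python3 look.py wrist w5; python3 look.py scene s5; python3 - <<'E'
from meas import *
i,s,p,d=load("w5"); C=cloud(i,d)
for m,c,st in comps(p,*BLUE,100):
    P=C[m]; P=P[P[:,2]>.05]
    if len(P)>50: print("blue",c.round(1),st[4],P.mean(0).round(4),rect(P[:,:2]),np.percentile(P[:,2],[5,95]))
    else: print("bluelow",c.round(1),st[4],np.nanmedian(C[m],0))
i,s,p,d=load("s5"); cv2.imwrite("pics/s5z.png",cv2.resize(p[100:290,170:360,::-1],None,fx=3,fy=3,interpolation=cv2.INTER_CUBIC))
E
```

```text
9.45 [ 0.4924 -0.0133  0.3421] [ 1.2046  1.2093 -1.2041] [1.    0.006 0.002]
joints [-1.670e-01  2.770e-01  1.815e+00 -1.000e-03  1.048e+00 -1.720e-01] 0.8043859080967102 [ 0.82  0.9  -0.45]
9.5 [ 0.4921 -0.014   0.3388] [ 1.203   1.2124 -1.2077] [ 1.     0.005 -0.002]
joints [-0.168  0.282  1.817 -0.002  1.045 -0.172] 0.7995060689739522 [ 0.02 -1.79 -1.94]
blue [406.2 207.8] 10726 [ 0.5461 -0.0041  0.218 ] (array([546.3,  -4.3]), array([18.5,  6.2]), 2.9) [0.18923007 0.22609264]
blue [221.  227.6] 967 [ 0.4652 -0.0574  0.065 ] (array([464.6, -60. ]), array([26.5, 21. ]), 85.6) [0.05417775 0.06789165]
```

View pics/w5.png

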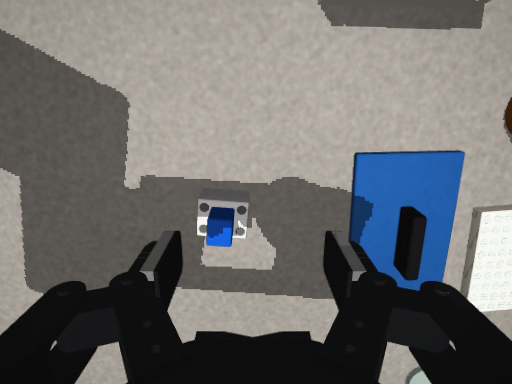

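View pics/s5z.png

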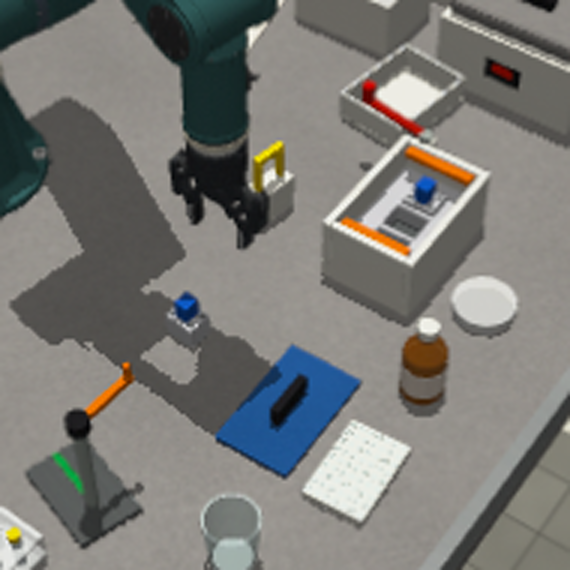

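Call:
servo_tool(linear=[[-12, -20, -20], [-24, -40, -45], [-29, -48, -75], [-29, -48, -105], [-29, -48, -128], [-29, -48, -128], [-29, -48, -128], [-29, -48, -128]], delta_rot=[[0, 0, -0.03], [0, 0, -0.06], [0, 0, -0.07], [0, 0, -0.07], [0, 0, -0.07], [0, 0, -0.07], [0, 0, -0.07], [0, 0, -0.07]], claw=[0.8, 0.8, 0.8, 0.8, 0.8, 0.7, 0.4, 0.2])

```text
t: 10.35
ee_pos: [0.4661, -0.0582, 0.2142]
tool_rot: [1.255, 1.177, -1.253]
contact_force: [-0.8, -0.9, 0.9]
opening: 0.369
```

Call:
servo_tool(linear=[[0, 0, 0], [0, 0, 0], [0, 0, 0], [0, 0, 0]], delta_rot=[[0, 0, 0], [0, 0, 0], [0, 0, 0], [0, 0, 0]], claw=[0.1, 0, 0, 0])

```text
t: 10.75
ee_pos: [0.4655, -0.0583, 0.214]
tool_rot: [1.256, 1.177, -1.253]
contact_force: [-1.7, 2.7, 8.0]
opening: 0.251
```

Call:
servo_tool(linear=[[0, 0, 20], [0, 0, 60], [5, 10, 105], [27, 45, 130], [50, 82, 140], [72, 120, 140], [96, 158, 140], [118, 195, 140]], delta_rot=[[0, 0, 0], [0, 0, 0], [0, 0, 0.02], [0, 0, 0.05], [0, 0, 0.08], [0, 0, 0.08], [0, 0, 0.08], [0, 0, 0.08]], claw=[0, 0, 0, 0, 0, 0, 0, 0])

```text
t: 11.55
ee_pos: [0.5835, 0.1384, 0.3534]
tool_rot: [1.196, 1.217, -1.195]
contact_force: [1.2, -0.8, -2.0]
opening: 0.246
```

Call:
servo_tool(linear=[[20, 30, 0], [34, 48, 0], [37, 53, 0], [37, 53, 0], [37, 53, 0]], delta_rot=[[0, 0, 0], [0, 0, 0], [0, 0, 0], [0, 0, 0], [0, 0, 0]], claw=[0, 0, 0, 0, 0])

```text
t: 12.05
ee_pos: [0.6191, 0.1888, 0.3525]
tool_rot: [1.195, 1.218, -1.198]
contact_force: [-0.0, -1.4, -2.9]
opening: 0.247
```

```bash
python3 look.py wrist w6; python3 - <<'E'
from meas import *
i,s,p,d=load("w6"); C=cloud(i,d)
X,Y,Z=C[...,0],C[...,1],C[...,2]
for m,c,st in comps(p,*BLUE,100):
    P=C[m]; P=P[P[:,2]>.07]
    if len(P)>50: print("blue",c.round(1),st[4],P.mean(0).round(4),rect(P[:,:2]),np.percentile(P[:,2],[5,95]))
m=(Z>.015)&(Z<.04)&(X>.57)&(X<.67)&(Y>.14)&(Y<.34)
k,l,st,c=cv2.connectedComponentsWithStats(cv2.morphologyEx(m.astype(np.uint8),cv2.MORPH_OPEN,np.ones((3,3))))
for j in range(1,k):
    if st[j,4]>50: Q=C[l==j]; print("pocket",c[j].round(1),st[j,4],np.median(Q,0).round(4),rect(Q[:,:2]))
E
```

```text
12.05 [0.6191 0.1888 0.3525] [ 1.1948  1.2181 -1.1976] [ 1.     0.018 -0.002]
joints [ 1.890e-01  4.730e-01  1.461e+00 -1.000e-03  1.210e+00  1.720e-01] 0.24732624705248096 [-0.01 -1.38 -2.9 ]
blue [256.1  48.5] 1236 [0.619  0.2875 0.0918] (array([619.2, 287.5]), array([20.8, 25.2]), 0.5) [0.09042595 0.09309705]
blue [251.7 263.4] 3059 [0.6183 0.1893 0.203 ] (array([619., 187.]), array([20.9, 26.5]), 1.3) [0.18480915 0.20637887]
blue [258.6 325.8] 1030 [0.6225 0.1954 0.2502] (array([626.6, 191.5]), array([11.2, 27.5]), 40.7) [0.22637623 0.25534831]
pocket [247.  79.] 87 [0.6119 0.2689 0.0273] (array([611.9, 268.8]), array([25.1,  1.7]), 0.4)
pocket [255.  113.8] 3110 [0.6197 0.2384 0.027 ] (array([619.7, 238.5]), array([54.5, 44.1]), 0.8)
pocket [254.6 166.9] 2027 [0.6204 0.1879 0.027 ] (array([620.2, 188. ]), array([54.8, 35.9]), 1.8)
```

View pics/w6.png

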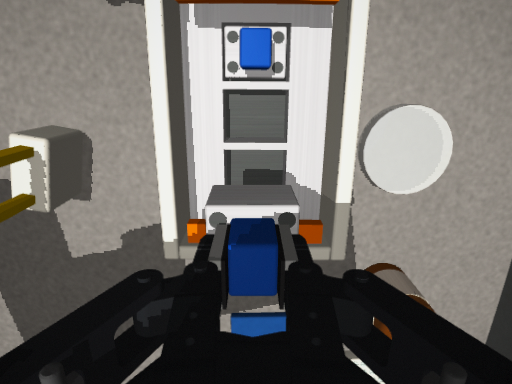

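Call:
servo_tool(linear=[[0.5, 0.5, -15], [0.5, 0.5, -30], [0.5, 0.5, -45], [0.5, 0.5, -60], [0.5, 0.5, -70], [0.5, 0.5, -80], [0.5, 0.5, -84], [0.5, 0.5, -88]], delta_rot=[[0, 0, -0.005], [0, 0, -0.005], [0, 0, -0.005], [0, 0, -0.005], [0, 0, -0.005], [0, 0, -0.005], [0, 0, -0.005], [0, 0, -0.005]], claw=[0, 0, 0, 0, 0, 0, 0, 0])

```text
t: 12.9
ee_pos: [0.6206, 0.1902, 0.2644]
tool_rot: [1.2, 1.215, -1.2]
contact_force: [-0.3, 0.3, -2.2]
opening: 0.246
```

Call:
servo_tool(linear=[[0, 0, -4], [0, 0, -8], [0, 0, -12], [0, 0, -16], [0, 0, -19], [0, 0, -22], [0, 0, -24], [0, 0, -24]], delta_rot=[[0, 0, 0], [0, 0, 0], [0, 0, 0], [0, 0, 0], [0, 0, 0], [0, 0, 0], [0, 0, 0], [0, 0, 0]], claw=[0, 0, 0, 0, 0, 0, 0, 0])

```text
t: 13.7
ee_pos: [0.6204, 0.1901, 0.2403]
tool_rot: [1.199, 1.216, -1.2]
contact_force: [-0.6, -1.1, -1.6]
opening: 0.245
```

Call:
servo_tool(linear=[[0, 0, -1], [0, 0, -2], [0, 0, -2], [0, 0, -2], [0, 0, -2], [0, 0, 10], [0, 0, 40], [0, 0, 80]], delta_rot=[[0, 0, 0], [0, 0, 0], [0, 0, 0], [0, 0, 0], [0, 0, 0], [0, 0, 0], [0, 0, 0], [0, 0, 0]], claw=[0, 0, 0.3, 0.5, 0.55, 0.55, 0.55, 0.55])

```text
t: 14.5
ee_pos: [0.6197, 0.1899, 0.3205]
tool_rot: [1.197, 1.218, -1.203]
contact_force: [0.9, 0.4, 0.2]
opening: 0.547
```

Call:
servo_tool(linear=[[0, 0, 40], [5, -35, 70], [10, -70, 90], [15, -115, 100], [20, -160, 100], [25, -200, 100], [25, -215, 100], [25, -215, 100]], delta_rot=[[0, 0, 0], [0, 0, 0], [0, 0, 0], [0, 0, 0], [0, 0, 0], [0, 0, 0], [0, 0, 0], [0, 0, 0]], claw=[0.7, 0.7, 0.7, 0.7, 0.7, 0.7, 0.7, 0.7])

```text
t: 15.3
ee_pos: [0.6454, -0.027, 0.4214]
tool_rot: [1.202, 1.213, -1.202]
contact_force: [0.6, 0.3, -0.1]
opening: 0.697
```

```bash
python3 look.py wrist w7;python3 look.py scene s7; python3 look.py side d7; python3 - <<'E'
from meas import *
i,s,p,d=load("w7"); C=cloud(i,d)
for m,c,st in comps(p,*BLUE,200):
    P=C[m]; P=P[(P[:,2]>.004)&(P[:,2]<.02)]
    if len(P)>50:
        print("cover",c.round(1),st[4],P.mean(0).round(4),rect(P[:,:2]),np.percentile(P[:,2],[5,50,95]))
        cx,cy=P.mean(0)[:2]
X,Y,Z=C[...,0],C[...,1],C[...,2]
m=(Z>.032)&(Z<.06)&(X>.6)&(X<.72)&(Y>-.16)&(Y<-.02); k,l,st,c=cv2.connectedComponentsWithStats(m.astype(np.uint8))
for j in range(1,k):
    if st[j,4]>60: Q=C[l==j]; print("handle",c[j].round(1),st[j,4],np.median(Q,0).round(4),rect(Q[:,:2]),np.percentile(Q[:,2],[5,50,95]).round(4))
for t,b in (("s7",(170,100)),("d7",(130,120))):
    i,s,p,d=load(t); cv2.imwrite(f"pics/{t}z.png",cv2.resize(p[b[1]:b[1]+190,b[0]:b[0]+190,::-1],None,fx=3,fy=3,interpolation=cv2.INTER_CUBIC))
E
```

```text
15.3 [ 0.6454 -0.027   0.4214] [ 1.2019  1.2131 -1.2017] [1.    0.01  0.001]
joints [-0.149  0.412  1.384 -0.     1.346 -0.158] 0.6974159353922876 [ 0.58  0.25 -0.07]
15.35 [ 0.6453 -0.0254  0.4211] [ 1.2015  1.2149 -1.2006] [1.    0.011 0.   ]
joints [-1.460e-01  4.120e-01  1.384e+00  1.000e-03  1.346e+00 -1.580e-01] 0.7007167367393123 [0.18 0.97 0.86]
15.4 [ 0.6453 -0.0243  0.421 ] [ 1.2006  1.2158 -1.1995] [ 1.     0.013 -0.   ]
joints [-1.450e-01  4.120e-01  1.385e+00  1.000e-03  1.346e+00 -1.580e-01] 0.6991795799502493 [-0.02  0.36  0.01]
cover [258.4 192. ] 10579 [ 0.6529 -0.0835  0.011 ] (array([653.3, -90.8]), array([108.7, 180.1]), 2.0) [0.00972466 0.01096969 0.01222066]
handle [257.7 204.4] 650 [ 0.6521 -0.086   0.0426] (array([652.2, -89.7]), array([13.8, 69.4]), 2.1) [0.0402 0.0426 0.0439]
```

View pics/w7.png

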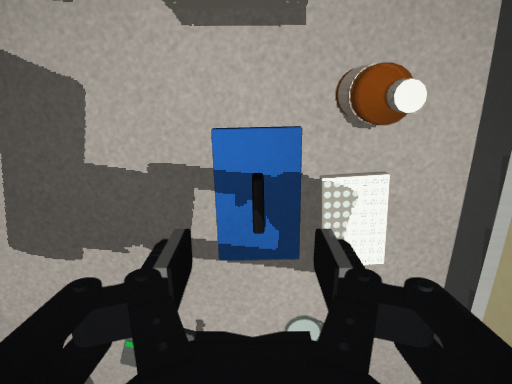

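View pics/d7z.png

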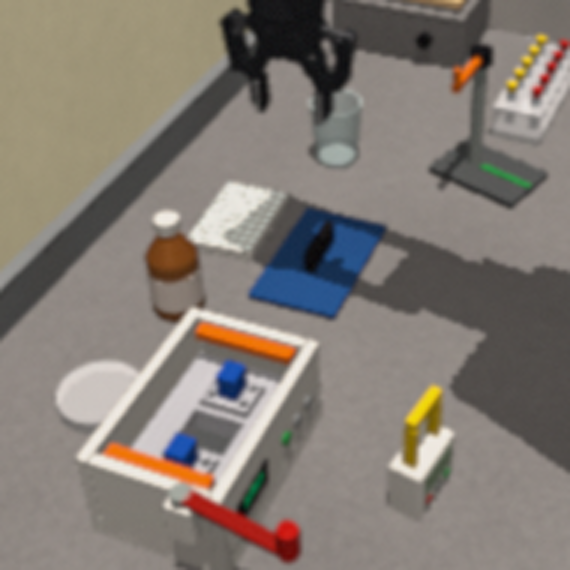

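View pics/s7.png

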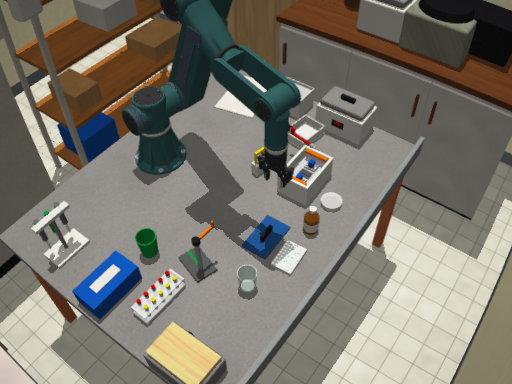

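Call:
servo_tool(linear=[[3, -25, -30], [6, -50, -65], [7, -65, -105], [7, -65, -145], [7, -65, -180], [7, -65, -210], [7, -65, -225], [7, -65, -231]], delta_rot=[[0, 0, 0.02], [0, 0, 0.025], [0, 0, 0.025], [0, 0, 0.025], [0, 0, 0.025], [0, 0, 0.025], [0, 0, 0.025], [0, 0, 0.025]], claw=[0.6, 0.6, 0.6, 0.6, 0.6, 0.6, 0.6, 0.6])

```text
t: 16.25
ee_pos: [0.652, -0.0884, 0.1881]
tool_rot: [1.179, 1.23, -1.182]
contact_force: [0.0, 0.2, 0.5]
opening: 0.596
```

Call:
servo_tool(linear=[[0, 0, 0], [0, 0, 0], [0, 0, 0], [0, 0, 0], [0, 0, 0], [0, 0, 0], [0, 0, 0]], delta_rot=[[0, 0, 0], [0, 0, 0], [0, 0, 0], [0, 0, 0], [0, 0, 0], [0, 0, 0], [0, 0, 0]], claw=[0.5, 0.35, 0.2, 0.1, 0, 0, 0], grip_force=70)

```text
t: 16.95
ee_pos: [0.6532, -0.0901, 0.1915]
tool_rot: [1.182, 1.225, -1.18]
contact_force: [-0.6, 0.5, 6.1]
opening: 0.147
```

Call:
servo_tool(linear=[[0, 0, 25], [0, 0, 65], [0, 0, 110], [0, 0, 145], [-3, 25, 165], [-6, 60, 165], [-9, 100, 165], [-12, 140, 165]], delta_rot=[[0, 0, 0], [0, 0, 0], [0, 0, 0], [0, 0, 0], [0, 0, -0.005], [0, 0, -0.01], [0, 0, -0.015], [0, 0, -0.02]], claw=[0, 0, 0, 0, 0, 0, 0, 0])

```text
t: 17.75
ee_pos: [0.6399, 0.051, 0.3553]
tool_rot: [1.197, 1.217, -1.197]
contact_force: [1.0, 0.8, -2.8]
opening: 0.149
```

Call:
servo_tool(linear=[[-5, 45, 0], [-9, 85, 0], [-14, 125, 0], [-18, 160, 0], [-21, 180, 0], [-21, 188, 0], [-21, 188, 0], [-21, 188, 0]], delta_rot=[[0, 0, -0.004], [0, 0, -0.004], [0, 0, -0.004], [0, 0, -0.004], [0, 0, -0.004], [0, 0, -0.004], [0, 0, -0.004], [0, 0, -0.004]], claw=[0, 0, 0, 0, 0, 0, 0, 0])

```text
t: 18.55
ee_pos: [0.6196, 0.2371, 0.3546]
tool_rot: [1.198, 1.215, -1.2]
contact_force: [0.5, 0.2, -3.2]
opening: 0.146
```

```bash
python3 look.py wrist w8; python3 - <<'E'
from meas import *
i,s,p,d=load("w8"); C=cloud(i,d)
for m,c,st in comps(p,*BLUE,200):
    P=C[m]; P=P[(P[:,2]>.12)&(P[:,2]<.2)]
    if len(P)>50:
        print("cover",c.round(1),st[4],P.mean(0).round(4),rect(P[:,:2]),np.percentile(P[:,2],[5,50,95]),P.min(0),P.max(0))
X,Y,Z=C[...,0],C[...,1],C[...,2]
m=(Z>.1025)&(Z<.109)&(X>.53)&(X<.72)&(Y>.1)&(Y<.345); P=C[m]
print(rect(P[:,:2]), P.min(0),P.max(0))
E
```

```text
18.55 [0.6196 0.2371 0.3546] [ 1.1985  1.2152 -1.1997] [ 1.     0.014 -0.   ]
joints [ 2.620e-01  4.930e-01  1.420e+00 -1.000e-03  1.229e+00  2.480e-01] 0.14577283681485295 [ 0.47  0.21 -3.22]
cover [253.3 147.3] 42795 [0.619  0.2809 0.174 ] (array([619.4, 267.8]), array([109.5, 116.8]), 0.6) [0.17293584 0.17399089 0.17503844] [0.56431029 0.20895698 0.1710157 ] [0.67422525 0.32655552 0.19935755]
cover [253.2 326.4] 596 [0.6204 0.1764 0.174 ] (array([620.4, 178.3]), array([24.9, 19.6]), 1.4) [0.17309594 0.17399073 0.17479392] [0.60811021 0.16845445 0.17232311] [0.6330402  0.18826549 0.1758184 ]
(array([618.8, 340. ]), array([141.8,  11.3]), 0.8) [0.5478979  0.33349111 0.1025007 ] [0.68973706 0.34496471 0.10886696]
```

View pics/w8.png

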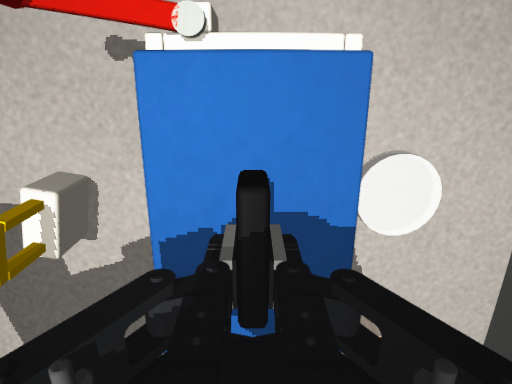

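Call:
servo_tool(linear=[[0.5, 0.7, -12], [0.5, 0.7, -24], [0.5, 0.7, -34], [0.5, 0.7, -42], [0.5, 0.7, -48], [0.5, 0.7, -54], [0.5, 0.7, -58], [0.5, 0.7, -60]], delta_rot=[[0, 0, 0], [0, 0, 0], [0, 0, 0], [0, 0, 0], [0, 0, 0], [0, 0, 0], [0, 0, 0], [0, 0, 0]], claw=[0, 0, 0, 0, 0, 0, 0, 0])

```text
t: 19.4
ee_pos: [0.6199, 0.2389, 0.2943]
tool_rot: [1.199, 1.216, -1.199]
contact_force: [0.1, 0.5, -2.8]
opening: 0.151
```

Call:
servo_tool(linear=[[0, 0, -1], [0, 0, -2], [0, 0, -3], [0, 0, -3]], delta_rot=[[0, 0, 0], [0, 0, 0], [0, 0, 0], [0, 0, 0]], claw=[0, 0, 0, 0])

```text
t: 19.8
ee_pos: [0.6201, 0.2389, 0.2923]
tool_rot: [1.199, 1.215, -1.198]
contact_force: [-0.6, -0.7, 0.6]
opening: 0.146
```

Call:
servo_tool(linear=[[0, 0, -1], [0, 0, -2], [0, 0, -2]], delta_rot=[[0, 0, 0], [0, 0, 0], [0, 0, 0]], claw=[0, 0, 0])

```text
t: 20.1
ee_pos: [0.6201, 0.2389, 0.29]
tool_rot: [1.199, 1.216, -1.198]
contact_force: [-1.1, 0.5, 3.8]
opening: 0.145
```

Call:
servo_tool(linear=[[0, 0, -1], [0, 0, -2], [0, 0, -2]], delta_rot=[[0, 0, 0], [0, 0, 0], [0, 0, 0]], claw=[0, 0, 0])

```text
t: 20.4
ee_pos: [0.6202, 0.2389, 0.2876]
tool_rot: [1.199, 1.216, -1.198]
contact_force: [-0.9, 0.3, 0.9]
opening: 0.147
```

Call:
servo_tool(linear=[[0, 0, -1], [0, 0, -1], [0, 0, -2], [0, 0, -2]], delta_rot=[[0, 0, 0], [0, 0, 0], [0, 0, 0], [0, 0, 0]], claw=[0, 0, 0, 0])

```text
t: 20.8
ee_pos: [0.6201, 0.2389, 0.2865]
tool_rot: [1.199, 1.215, -1.198]
contact_force: [-3.0, 0.6, 8.5]
opening: 0.147
```

Call:
servo_tool(linear=[[0, 0, -0.5], [0, 0, -1], [0, 0, -1]], delta_rot=[[0, 0, 0], [0, 0, 0], [0, 0, 0]], claw=[0, 0, 0])

```text
t: 21.1
ee_pos: [0.6201, 0.2389, 0.2865]
tool_rot: [1.2, 1.215, -1.198]
contact_force: [-3.8, 0.3, 14.6]
opening: 0.149
```

Call:
servo_tool(linear=[[0, 0, 1], [0, 0, 2], [0, 0, 2], [0, 0, 2], [0, 0, 2], [0, 0, 30], [0, 0, 70], [0, -20, 110]], delta_rot=[[0, 0, 0], [0, 0, 0], [0, 0, 0], [0, 0, 0], [0, 0, 0], [0, 0, 0], [0, 0, 0], [0, 0, 0]], claw=[0, 0.2, 0.4, 0.55, 0.55, 0.55, 0.55, 0.55])

```text
t: 21.9
ee_pos: [0.6197, 0.2202, 0.3949]
tool_rot: [1.197, 1.219, -1.198]
contact_force: [0.8, 0.6, 0.6]
opening: 0.548
```

Call:
servo_tool(linear=[[0, 0, 20], [0, 0, 60], [0, 0, 80], [0, 0, 80]], delta_rot=[[0, 0, 0], [0, 0, 0], [0, 0, 0], [0, 0, 0]], claw=[0.4, 0.2, 0.1, 0])

```text
t: 22.3
ee_pos: [0.6208, 0.2189, 0.4786]
tool_rot: [1.203, 1.212, -1.193]
contact_force: [-0.1, 0.3, 0.8]
opening: 0.005
```

```bash
python3 look.py wrist w9; python3 - <<'E'
from meas import *
i,s,p,d=load("w9"); C=cloud(i,d)
X,Y,Z=C[...,0],C[...,1],C[...,2]
for m,c,st in comps(p,*BLUE,1000):
    m=cv2.erode(m.astype(np.uint8),np.ones((5,5)))>0
    P=C[m]; ok=(P[:,2]>.09)&(P[:,2]<.12); P=P[ok]
    A=np.c_[P[:,0]-.62,P[:,1]-.238,np.ones(len(P))]; print("cover plane",np.linalg.lstsq(A,P[:,2],rcond=None)[0].round(4),rect(P[:,:2]))
m=(Z>.098)&(Z<.112)&(X>.54)&(X<.70)&(Y>.12)&(Y<.345)&(cv2.cvtColor(p,cv2.COLOR_RGB2HSV)[...,1]<60); m=cv2.erode(m.astype(np.uint8),np.ones((3,3)))>0
P=C[m];A=np.c_[P[:,0]-.62,P[:,1]-.238,np.ones(len(P))]; print("rim plane",np.linalg.lstsq(A,P[:,2],rcond=None)[0].round(4),len(P))
m=(Z>.137)&(Z<.15)&(X>.4)&(X<.52)&(Y>.33)&(Y<.4); Q=C[m]; print("knob",cv2.minEnclosingCircle((Q[:,:2]*1000).astype(np.float32)),np.median(Q[:,2]))
for m,c,st in comps(p,*ORANGE,10): print("or",c,st[4])
E
```

```text
22.3 [0.6208 0.2189 0.4786] [ 1.2033  1.2119 -1.1933] [1.    0.014 0.007]
joints [ 0.234  0.391  1.277 -0.     1.467  0.22 ] 0.004665660311658139 [-0.05  0.26  0.76]
cover plane [-5.000e-04 -1.000e-04  1.059e-01] (array([620.9, 237.9]), array([105.1, 174.2]), 0.8)
rim plane [-0.0007  0.0006  0.1058] 5514
knob ((470.3912353515625, 366.1602783203125), 9.781472206115723) 0.1419490797032178
or [291.5  51.5] 12
or [363.76321839 275.30344828] 435
```

View pics/w9.png

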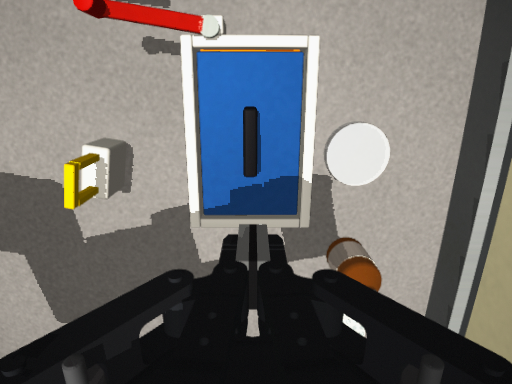

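```bash
python3 - <<'E'
from meas import *
for t in ("w2","w9"):
    i,s,p,d=load(t); C=cloud(i,d); hsv=cv2.cvtColor(p,cv2.COLOR_RGB2HSV)
    X,Y,Z=C[...,0],C[...,1],C[...,2]
    m=(Z>.112)&(Z<.122)&(X>.55)&(X<.60)&(Y>.325)&(Y<.38)&(hsv[...,1]<80)
    Q=C[m]; print(t,"disc",cv2.minEnclosingCircle((Q[:,:2]*1000).astype(np.float32)),len(Q),np.median(Q[:,2]))
    m=(Z>.137)&(Z<.15)&(X>.4)&(X<.52)&(Y>.33)&(Y<.4); Q=C[m]; print("knob",cv2.minEnclosingCircle((Q[:,:2]*1000).astype(np.float32)))
E
```

```text
w2 disc ((569.3389892578125, 348.7367858886719), 19.047016143798828) 301 0.11647112938345466
knob ((470.0776062011719, 367.4423522949219), 10.183838844299316)
w9 disc ((573.3033447265625, 350.5486145019531), 14.710209846496582) 333 0.11639832802650874
knob ((470.3912353515625, 366.1602783203125), 9.781472206115723)
```

```bash
python3 - <<'E'
import numpy as np
P=np.array([.5787,.3495])
def q(phi,off): 
    f=np.radians(phi); return P+.110*np.array([np.cos(f),np.sin(f)])+off*np.array([np.sin(f),-np.cos(f)])
print(q(171,.030))
a=q(171,.030)
for ph in np.arange(171,272,5.5): print(round(ph,1),((q(ph,.021)-a)*1000).round(0),round(np.radians(ph-171),2))
E
```

```text
[0.47474732 0.39633844]
171.0 [-1. -9.] 0.0
176.5 [ -5. -19.] 0.1
182.0 [ -7. -30.] 0.19
187.5 [ -8. -40.] 0.29
193.0 [ -8. -51.] 0.38
198.5 [ -7. -62.] 0.48
204.0 [ -5. -72.] 0.58
209.5 [ -2. -83.] 0.67
215.0 [  2. -93.] 0.77
220.5 [   7. -102.] 0.86
226.0 [  12. -111.] 0.96
231.5 [  19. -120.] 1.06
237.0 [  26. -128.] 1.15
242.5 [  35. -135.] 1.25
248.0 [  43. -141.] 1.34
253.5 [  53. -146.] 1.44
259.0 [  62. -151.] 1.54
264.5 [  73. -154.] 1.63
270.0 [  83. -157.] 1.73
```

Call:
servo_tool(linear=[[-25, 30, -20], [-50, 60, -40], [-75, 90, -60], [-100, 120, -80], [-120, 145, -105], [-140, 170, -130], [-146, 179, -155], [-146, 179, -170]], delta_rot=[[0, 0, -0.05], [0, 0, -0.1], [0, 0, -0.17], [0, 0, -0.17], [0, 0, -0.17], [0, 0, -0.17], [0, 0, -0.17], [0, 0, -0.17]], claw=[0, 0, 0, 0, 0, 0, 0, 0])

```text
t: 23.15
ee_pos: [0.4709, 0.3984, 0.3004]
tool_rot: [1.316, 1.134, -1.327]
contact_force: [-0.2, -0.5, 0.3]
opening: 0.001
```

Call:
servo_tool(linear=[[0, 0, -6], [0, 0, -12], [0, 0, -12], [0, 0, -12]], delta_rot=[[0, 0, 0], [0, 0, 0], [0, 0, 0], [0, 0, 0]], claw=[0, 0, 0, 0])

```text
t: 23.55
ee_pos: [0.4744, 0.3976, 0.2931]
tool_rot: [1.324, 1.131, -1.323]
contact_force: [0.4, -0.1, -0.6]
opening: -0.001
```

```bash
python3 look.py wrist w10; python3 look.py side d10
```

```text
23.55 [0.4744 0.3976 0.2931] [ 1.3242  1.131  -1.3232] [ 0.988 -0.156  0.   ]
joints [0.586 0.499 1.585 0.    1.057 0.743] -0.0005952704970568944 [ 0.4  -0.13 -0.58]
23.6 [0.4745 0.3977 0.2934] [ 1.3248  1.1309 -1.3225] [ 0.988 -0.156  0.001]
joints [0.586 0.499 1.585 0.    1.057 0.743] -0.00017463603884418285 [ 0.03 -0.6  -0.48]
```

View pics/w10.png

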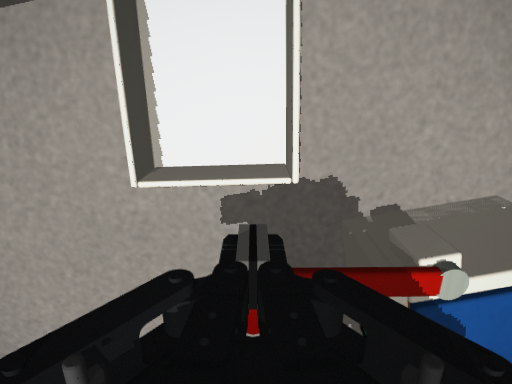

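View pics/d10.png

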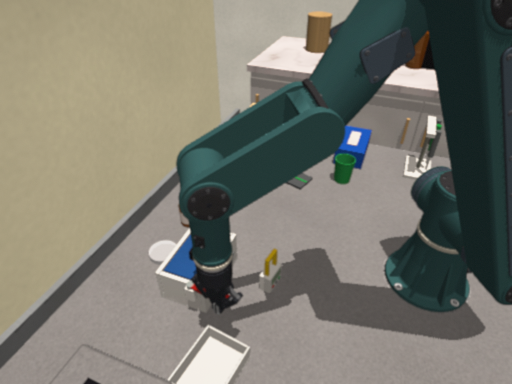

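Call:
servo_tool(linear=[[-1, -10, 0], [-5, -20, 0], [-7, -31, 0], [-8, -41, 0], [-8, -52, 0], [-7, -63, 0], [-5, -73, 0], [-2, -84, 0]], delta_rot=[[0, 0, 0], [0, 0, 0.1], [0, 0, 0.19], [0, 0, 0.29], [0, 0, 0.38], [0, 0, 0.48], [0, 0, 0.58], [0, 0, 0.67]], claw=[0, 0, 0, 0, 0, 0, 0, 0])

```text
t: 24.45
ee_pos: [0.4719, 0.3129, 0.2933]
tool_rot: [0.82, 1.41, -0.819]
contact_force: [-0.8, 1.1, 0.5]
opening: -0.0
```

Call:
servo_tool(linear=[[4, -10, 0], [9, -19, 0], [14, -28, 0], [21, -37, 0], [28, -45, 0], [37, -52, 0], [45, -58, 0], [55, -63, 0]], delta_rot=[[0, 0, 0.1], [0, 0, 0.19], [0, 0, 0.29], [0, 0, 0.39], [0, 0, 0.48], [0, 0, 0.58], [0, 0, 0.67], [0, 0, 0.77]], claw=[0, 0, 0, 0, 0, 0, 0, 0])

```text
t: 25.25
ee_pos: [0.5267, 0.2496, 0.293]
tool_rot: [0.222, 1.56, -0.223]
contact_force: [-0.6, 0.1, 0.5]
opening: -0.001
```

Call:
servo_tool(linear=[[9, -5, 0], [18, -8, 0], [26, -10, 0], [28, -11, 0], [28, -11, 0]], delta_rot=[[0, 0, 0.1], [0, 0, 0.19], [0, 0, 0.28], [0, 0, 0.28], [0, 0, 0.28]], claw=[0, 0, 0, 0, 0])

```text
t: 25.75
ee_pos: [0.555, 0.2393, 0.293]
tool_rot: [0.008, 1.57, -0.008]
contact_force: [0.0, -0.0, 0.6]
opening: -0.004
```

Call:
servo_tool(linear=[[1, 0, 0], [2, 0, 0], [3, 0, 0], [3, 0, 0]], delta_rot=[[0, 0, 0], [0, 0, 0], [0, 0, 0], [0, 0, 0]], claw=[0, 0, 0, 0])

```text
t: 26.15
ee_pos: [0.5579, 0.2399, 0.2926]
tool_rot: [0.005, 1.571, -0.006]
contact_force: [-1.0, 0.3, -0.3]
opening: -0.001
```

Call:
servo_tool(linear=[[1, 0, 0], [2, 0, 0], [2, 0, 0]], delta_rot=[[0, 0, 0], [0, 0, 0], [0, 0, 0]], claw=[0, 0, 0])

```text
t: 26.45
ee_pos: [0.5593, 0.2398, 0.2926]
tool_rot: [0.005, 1.573, -0.006]
contact_force: [-3.7, -1.0, 2.4]
opening: -0.002
```

Call:
servo_tool(linear=[[0.5, 0, 0], [1, 0, 0], [1, 0, 0]], delta_rot=[[0, 0, 0], [0, 0, 0], [0, 0, 0]], claw=[0, 0, 0])

```text
t: 26.75
ee_pos: [0.5597, 0.2398, 0.2925]
tool_rot: [0.005, 1.574, -0.006]
contact_force: [-7.4, 0.5, 4.3]
opening: -0.0
```

```bash
python3 look.py wrist w11
```

```text
26.75 [0.5597 0.2398 0.2925] [ 0.0051  1.5743 -0.0056] [ 0.007  1.    -0.   ]
joints [ 2.910e-01  4.880e-01  1.607e+00  1.000e-03  1.049e+00 -1.273e+00] -0.00017143391279243506 [-7.42  0.47  4.32]
```

View pics/w11.png

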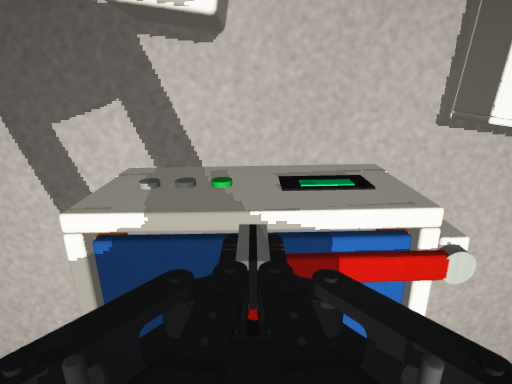

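Call:
servo_tool(linear=[[-10, 0, 0], [-20, 0, 5], [-25, 0, 50], [-25, -15, 95], [-25, -45, 130], [-25, -85, 160], [-25, -130, 180], [-25, -178, 190]], delta_rot=[[0, 0, 0], [0, 0, 0], [0, 0, -0.1], [0, 0, -0.24], [0, 0, -0.38], [0, 0, -0.52], [0, 0, -0.66], [0, 0, -0.8]], claw=[0, 0, 0, 0, 0, 0, 0, 0])

```text
t: 27.6
ee_pos: [0.5357, 0.0608, 0.4857]
tool_rot: [0.635, 1.471, -0.632]
contact_force: [1.0, 0.1, 0.4]
opening: 0.0
```

Call:
servo_tool(linear=[[0, -48, 5], [0, -96, 10], [0, -144, 15], [0, -192, 15], [0, -240, 15], [0, -288, 15], [0, -336, 15], [0, -380, 15]], delta_rot=[[0, 0, -0.12], [0, 0, -0.24], [0, 0, -0.36], [0, 0, -0.48], [0, 0, -0.6], [0, 0, -0.7], [0, 0, -0.77], [0, 0, -0.77]], claw=[0, 0, 0.5, 1, 1, 1, 1, 1])

```text
t: 28.4
ee_pos: [0.5353, -0.3202, 0.4982]
tool_rot: [1.215, 1.203, -1.215]
contact_force: [0.8, 0.2, 0.5]
opening: 0.991
```

Call:
servo_tool(linear=[[0, -40, 0], [0, -40, 0], [0, -40, 0]], delta_rot=[[0, 0, 0], [0, 0, 0], [0, 0, 0]], claw=[1, 1, 1])

```text
t: 28.7
ee_pos: [0.5355, -0.3588, 0.4975]
tool_rot: [1.215, 1.206, -1.215]
contact_force: [0.2, -0.2, -0.2]
opening: 1.004
```

```bash
python3 look.py wrist w12; python3 look.py side d12
```

```text
28.7 [ 0.5355 -0.3588  0.4975] [ 1.2151  1.2057 -1.2149] [ 1.    -0.008 -0.   ]
joints [-0.697  0.361  1.278  0.     1.503 -0.69 ] 1.0035113111165341 [ 0.21 -0.22 -0.21]
28.75 [ 0.5357 -0.3577  0.4977] [ 1.2143  1.2066 -1.2137] [ 1.    -0.006 -0.   ]
joints [-0.696  0.36   1.278  0.     1.503 -0.69 ] 1.0024050800372453 [ 0.42  0.17 -0.26]
```

View pics/w12.png

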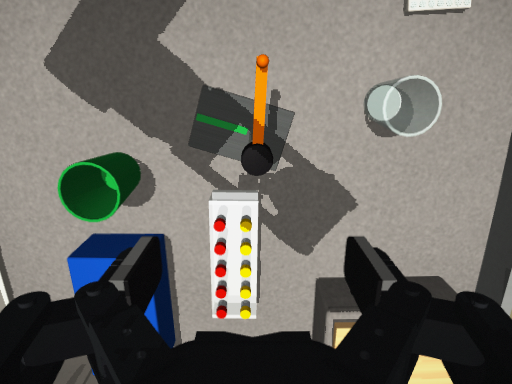

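View pics/d12.png

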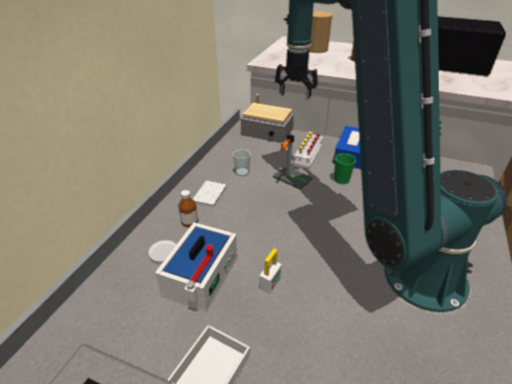

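```bash
python3 - <<'E'
from meas import *
i,s,p,d=load("w12"); C=cloud(i,d); hsv=cv2.cvtColor(p,cv2.COLOR_RGB2HSV)
X,Y,Z=C[...,0],C[...,1],C[...,2]
m=(Z>.178)&(Z<.2)&(X>.5)&(X<.58)&(Y>-.39)&(Y<-.31)&(hsv[...,2]<70); Q=C[m]; print("hub",len(Q),cv2.minEnclosingCircle((Q[:,:2]*1000).astype(np.float32)),np.median(Q,0).round(4))
m=(Z>.197)&(Z<.21)&(X>.5)&(X<.6)&(Y>-.31)&(Y<-.2); Q=C[m]; print("tip",len(Q),np.median(Q,0).round(4),cv2.minEnclosingCircle((Q[:,:2]*1000).astype(np.float32)))
for mm,c,st in comps(p,*ORANGE,100):
    Q=C[mm]; Q=Q[(Q[:,2]>.172)&(Q[:,2]<.186)]
    if len(Q)>50: print("arm",rect(Q[:,:2]),np.median(Q,0))
for mm,c,st in comps(p,(50,120,80),(80,255,255),60):
    Q=C[mm]; Q=Q[(Q[:,2]>.005)&(Q[:,2]<.02)]
    if len(Q)<50 : continue
    vx=cv2.fitLine((Q[:,:2]*1000).astype(np.float32),cv2.DIST_L2,0,.01,.01).ravel(); print("green",c,st[4],vx.round(3),"ang",np.degrees(np.arctan2(vx[1],vx[0])),np.median(Q,0).round(4),rect(Q[:,:2]))
m=(Z>.006)&(Z<.018)&(X>.42)&(X<.62)&(Y>-.42)&(Y<-.25)&(hsv[...,2]<100); m=cv2.morphologyEx(m.astype(np.uint8),cv2.MORPH_OPEN,np.ones((3,3)))>0
Q=C[m]; print("foot",rect(Q[:,:2]))
E
```

```text
hub 821 ((539.019775390625, -349.29132080078125), 14.891427040100098) [ 0.5394 -0.3482  0.1869]
tip 134 [ 0.5436 -0.2653  0.2024] ((543.9158325195312, -264.7474060058594), 5.10452938079834)
arm (array([ 542.4, -301.7]), array([68.2,  9.3]), 86.9) [ 0.54241287 -0.30447525  0.1809865 ]
green [222.47860963 124.70053476] 374 [ 9.57000e-01 -2.91000e-01  4.92467e+02 -3.36168e+02] ang -16.942734 [ 0.4919 -0.3364  0.0138] (array([ 492.4, -336.3]), array([10.3, 75. ]), 73.2)
green [ 94.18597997 190.39914163] 699 [   0.432   -0.902  311.773 -419.605] ang -64.38984 [ 0.3116 -0.4207  0.0062] (array([ 310.6, -416.8]), array([10.8, 41.8]), 21.1)
foot (array([ 517.3, -342.8]), array([ 90.7, 135.4]), 73.0)
```

Call:
servo_tool(linear=[[2, 20, -15], [4, 40, -35], [6, 60, -55], [8, 80, -75], [8, 93, -90], [8, 93, -100], [8, 93, -100], [8, 93, -100]], delta_rot=[[0, 0, -0.02], [0, 0, -0.05], [0, 0, -0.05], [0, 0, -0.05], [0, 0, -0.05], [0, 0, -0.05], [0, 0, -0.05], [0, 0, -0.05]], claw=[0.8, 0.5, 0.5, 0.5, 0.5, 0.5, 0.5, 0.5])

```text
t: 29.6
ee_pos: [0.5443, -0.2654, 0.3984]
tool_rot: [1.25, 1.181, -1.25]
contact_force: [-0.7, -0.0, -0.1]
opening: 0.497
```

```bash
python3 look.py wrist w13; python3 - <<'E'
from meas import *
i,s,p,d=load("w13"); C=cloud(i,d)
X,Y,Z=C[...,0],C[...,1],C[...,2]
m=(Z>.197)&(Z<.208)&(X>.5)&(X<.6)&(Y>-.31)&(Y<-.2); Q=C[m]; print("tip",len(Q),np.median(Q,0).round(4),cv2.minEnclosingCircle((Q[:,:2]*1000).astype(np.float32)))
E
```

```text
29.6 [ 0.5443 -0.2654  0.3984] [ 1.2496  1.1812 -1.2498] [ 0.998 -0.055  0.001]
joints [-0.568  0.372  1.506 -0.     1.262 -0.512] 0.49693749869914633 [-0.69 -0.04 -0.08]
tip 246 [ 0.5441 -0.2629  0.2021] ((544.0595703125, -264.310791015625), 5.070312976837158)
```

View pics/w13.png

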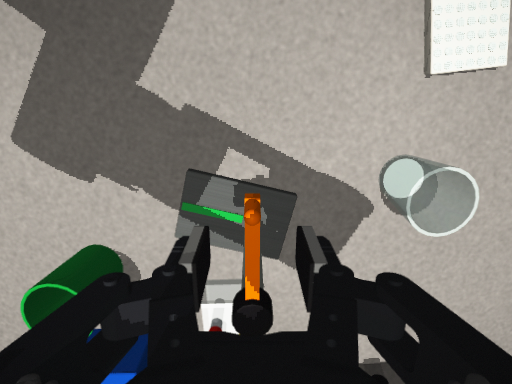

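Call:
servo_tool(linear=[[0, 1, -15], [0, 1, -30], [0, 1, -42], [0, 1, -42], [0, 1, -42], [0, 1, -42], [0, 1, -42], [0, 1, -42]], delta_rot=[[0, 0, 0], [0, 0, 0], [0, 0, 0], [0, 0, 0], [0, 0, 0], [0, 0, 0], [0, 0, 0], [0, 0, 0]], claw=[0.5, 0.5, 0.5, 0.4, 0.3, 0.2, 0.1, 0], grip_force=20)

```text
t: 30.45
ee_pos: [0.5443, -0.2644, 0.3565]
tool_rot: [1.25, 1.18, -1.25]
contact_force: [-0.1, -0.1, 1.4]
opening: 0.102
```

Call:
servo_tool(linear=[[0, 0, 0], [0, 0, 0], [0, 0, 0]], delta_rot=[[0, 0, 0], [0, 0, 0], [0, 0, 0]], claw=[0, 0, 0])

```text
t: 30.75
ee_pos: [0.5443, -0.2645, 0.3564]
tool_rot: [1.25, 1.181, -1.25]
contact_force: [0.0, -1.4, 5.8]
opening: 0.106
```

```bash
python3 - <<'E'
from workcell import r
import numpy as np
s=r.sense(); print(s["ee_pos"].round(4),s["opening"],s["contact_force"].round(1))
A=np.array([.539,-.3493]); v=s["ee_pos"][:2]-A; f0=np.arctan2(v[1],v[0]); print(np.degrees(f0),np.linalg.norm(v))
ft=np.radians(163.1); n=12; rr=np.linspace(np.linalg.norm(v),.085,n+1)
for k in range(1,n+1):
    f=f0+(ft-f0)*k/n; print(k,((A+rr[k]*np.array([np.cos(f),np.sin(f)])-s["ee_pos"][:2])*1000).round(1),round(f-f0,3))
E
```

```text
[ 0.5443 -0.2645  0.3564] 0.10640971224759349 [ 0.  -1.4  5.8]
86.41684048767131 0.08501100587300965
1 [-9.5  0.1] 0.112
2 [-18.9  -0.9] 0.223
3 [-28.2  -3. ] 0.335
4 [-37.1  -6. ] 0.446
5 [-45.7 -10. ] 0.558
6 [-53.8 -15. ] 0.669
7 [-61.2 -20.8] 0.781
8 [-68.  -27.5] 0.892
9 [-74.  -34.8] 1.004
10 [-79.2 -42.8] 1.115
11 [-83.4 -51.2] 1.227
12 [-86.6 -60.1] 1.338
```

Call:
servo_tool(linear=[[-9.5, 0, 1], [-19, -1, 1], [-28, -3, 1], [-37, -6, 1], [-45.5, -10, 1], [-54, -15, 1], [-61, -21, 1], [-68, -27.5, 1]], delta_rot=[[0, 0, 0.11], [0, 0, 0.22], [0, 0, 0.335], [0, 0, 0.445], [0, 0, 0.56], [0, 0, 0.67], [0, 0, 0.78], [0, 0, 0.89]], claw=[0, 0, 0, 0, 0, 0, 0, 0])

```text
t: 31.55
ee_pos: [0.4763, -0.2922, 0.3567]
tool_rot: [0.572, 1.492, -0.573]
contact_force: [3.6, -2.2, -2.1]
opening: 0.105
```

Call:
servo_tool(linear=[[-6, -7.5, 0], [-11, -15.5, 0], [-15.5, -23.5, 0], [-18.5, -32.5, 0], [-18.5, -32.5, 0], [-18.5, -32.5, 0]], delta_rot=[[0, 0, 0.11], [0, 0, 0.22], [0, 0, 0.335], [0, 0, 0.445], [0, 0, 0.445], [0, 0, 0.445]], claw=[0, 0, 0, 0, 0, 0])

```text
t: 32.15
ee_pos: [0.4582, -0.3245, 0.3567]
tool_rot: [0.231, 1.556, -0.232]
contact_force: [5.3, -2.4, -1.7]
opening: 0.104
```

Call:
servo_tool(linear=[[0, 0, 0], [0, 0, 0], [0, 0, 0], [0, 0, 20], [0, 0, 60], [0, 0, 100], [0, 0, 130], [0, 0, 130]], delta_rot=[[0, 0, 0], [0, 0, 0], [0, 0, 0], [0, 0, 0], [0, 0, 0], [0, 0, 0], [0, 0, 0], [0, 0, 0]], claw=[0.15, 0.3, 0.4, 0.5, 0.8, 1, 1, 1])

```text
t: 32.95
ee_pos: [0.4582, -0.3247, 0.4916]
tool_rot: [0.225, 1.552, -0.233]
contact_force: [0.9, -0.5, 1.2]
opening: 1.0
```

```bash
python3 look.py wrist w14; python3 - <<'E'
from meas import *
i,s,p,d=load("w14"); C=cloud(i,d); hsv=cv2.cvtColor(p,cv2.COLOR_RGB2HSV)
X,Y,Z=C[...,0],C[...,1],C[...,2]
m=(Z>.178)&(Z<.2)&(X>.5)&(X<.58)&(Y>-.39)&(Y<-.31)&(hsv[...,2]<70); Q=C[m]; print("hub",len(Q),cv2.minEnclosingCircle((Q[:,:2]*1000).astype(np.float32)),np.median(Q,0).round(4))
m=(Z>.197)&(Z<.21)&(X>.4)&(X<.5)&(Y>-.36)&(Y<-.29); Q=C[m]; print("tip",len(Q),np.median(Q,0).round(4),cv2.minEnclosingCircle((Q[:,:2]*1000).astype(np.float32)))
for mm,c,st in comps(p,*ORANGE,100):
    Q=C[mm]; Q=Q[(Q[:,2]>.172)&(Q[:,2]<.186)]
    if len(Q)>50: print("arm",rect(Q[:,:2]),np.median(Q,0))
m=(Z>.006)&(Z<.018)&(X>.42)&(X<.62)&(Y>-.42)&(Y<-.25)&(hsv[...,2]<100); m=cv2.morphologyEx(m.astype(np.uint8),cv2.MORPH_OPEN,np.ones((3,3)))>0
Q=C[m]; print("foot",rect(Q[:,:2]))
for mm,c,st in comps(p,(50,120,80),(80,255,255),30):
    Q=C[mm]; Q=Q[(Q[:,2]>.005)&(Q[:,2]<.02)&(Q[:,0]>.4)]
    if len(Q)<20 : continue
    vx=cv2.fitLine((Q[:,:2]*1000).astype(np.float32),cv2.DIST_L2,0,.01,.01).ravel(); print("green",c,st[4],"ang",np.degrees(np.arctan2(vx[1],vx[0])),np.median(Q,0).round(4),rect(Q[:,:2]))
E
```

```text
32.95 [ 0.4582 -0.3247  0.4916] [ 0.2254  1.5518 -0.233 ] [ 0.288  0.958 -0.004]
joints [-0.739  0.233  1.474 -0.     1.426 -2.018] 0.9995526149829891 [ 0.88 -0.46  1.23]
hub 685 ((538.2235107421875, -349.6358337402344), 14.90677261352539) [ 0.5367 -0.349   0.1867]
tip 109 [ 0.4567 -0.3248  0.2023] ((457.2820739746094, -324.9857482910156), 4.9385085105896)
arm (array([ 496.2, -336.2]), array([ 8.8, 62.4]), 73.6) [ 0.49519126 -0.335815    0.18091832]
foot (array([ 517.2, -342.8]), array([ 90.2, 134.4]), 73.1)
green [254.98787879 149.29090909] 165 ang -16.564375 [ 0.4727 -0.328   0.0137] (array([ 472.7, -328. ]), array([ 8.7, 32.5]), 73.3)
```

View pics/w14.png

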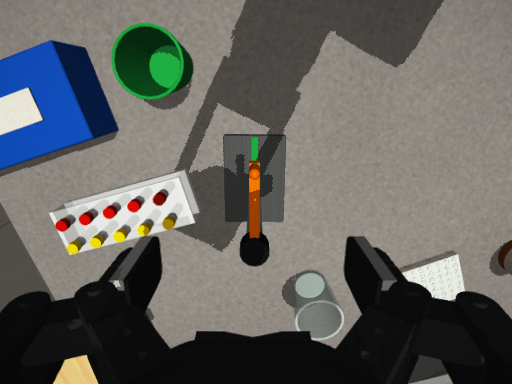

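Call:
servo_tool(linear=[[0, 0, 0], [2, 45, 0], [4, 92, 0], [6, 140, 0], [6, 188, 0], [6, 236, 0], [6, 284, 0], [4, 332, 0]], delta_rot=[[0, 0, 0], [0, 0, 0], [0, 0, 0], [0, 0, 0], [0, 0, 0.03], [0, 0, 0.06], [0, 0, 0.09], [0, 0, 0.13]], claw=[1, 1, 1, 1, 1, 1, 1, 1])

```text
t: 33.8
ee_pos: [0.4605, 0.0097, 0.4848]
tool_rot: [0.127, 1.571, -0.126]
contact_force: [1.3, -0.6, -0.2]
opening: 1.001
```

Call:
servo_tool(linear=[[-2, 45, -5], [-4, 90, -15], [-6, 130, -25], [-8, 160, -35], [-8, 170, -40], [-8, 170, -40], [-8, 170, -40]], delta_rot=[[0, 0, 0], [0, 0, 0], [0, 0, 0], [0, 0, 0], [0, 0, 0], [0, 0, 0], [0, 0, 0]], claw=[1, 1, 1, 1, 1, 1, 1])

```text
t: 34.5
ee_pos: [0.4534, 0.177, 0.446]
tool_rot: [0.126, 1.569, -0.128]
contact_force: [0.5, 0.1, 0.4]
opening: 0.998
```

```bash
python3 look.py wrist w15; python3 - <<'E'
from meas import *
i,s,p,d=load("w15"); C=cloud(i,d)
for mm,c,st in comps(p,*YEL,50):
    Q=C[mm]; q=Q[(Q[:,2]>.116)&(Q[:,2]<.13)]; print(c,st[4])
    if len(q)>40: print("loop top",q.mean(0).round(4),rect(q[:,:2]),len(q))
X,Y,Z=C[...,0],C[...,1],C[...,2]
m=(Z>.055)&(Z<.068)&(X>.37)&(X<.5)&(Y>.12)&(Y<.26); print("body",rect(C[m][:,:2]),m.sum())
E
```

```text
34.5 [0.4534 0.177  0.446 ] [ 0.1259  1.5685 -0.1282] [ 0.161  0.987 -0.002]
joints [ 2.310e-01  1.560e-01  1.688e+00 -1.000e-03  1.300e+00 -1.178e+00] 0.9983140238213631 [0.52 0.09 0.42]
[259.08460635 132.56051704] 851
loop top [0.4209 0.1872 0.1226] (array([421.1, 187.3]), array([50.7, 12.1]), 81.0) 714
body (array([420.4, 186.5]), array([70. , 36.7]), 80.8) 1193
```

View pics/w15.png

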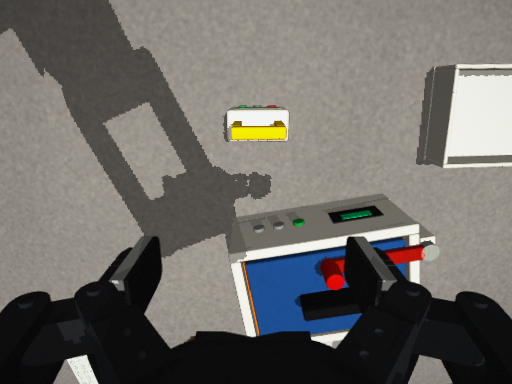

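Call:
servo_tool(linear=[[-16, 5, -25], [-32, 10, -60], [-32, 10, -100], [-32, 10, -135], [-32, 10, -160], [-32, 10, -175], [-32, 10, -180], [-32, 10, -180]], delta_rot=[[0, 0, 0], [0, 0, 0], [0, 0, 0], [0, 0, 0], [0, 0, 0], [0, 0, 0], [0, 0, 0], [0, 0, 0]], claw=[1, 1, 1, 1, 1, 1, 1, 1])

```text
t: 35.35
ee_pos: [0.4219, 0.1869, 0.2666]
tool_rot: [0.128, 1.567, -0.129]
contact_force: [0.1, 0.1, 0.3]
opening: 1.0
```

Call:
servo_tool(linear=[[0, 0, 0], [0, 0, 0], [0, 0, 0], [0, 0, 0], [0, 0, 0], [0, 0, 0]], delta_rot=[[0, 0, 0], [0, 0, 0], [0, 0, 0], [0, 0, 0], [0, 0, 0], [0, 0, 0]], claw=[0.8, 0.65, 0.5, 0.4, 0.4, 0.4], grip_force=40)

```text
t: 35.95
ee_pos: [0.422, 0.1878, 0.2679]
tool_rot: [0.127, 1.565, -0.127]
contact_force: [0.3, -2.0, 5.5]
opening: 0.606
```

Call:
servo_tool(linear=[[0, 0, 25], [0, 0, 65], [0, 0, 110], [5, -10, 150], [15, -40, 180], [25, -80, 180], [35, -120, 180], [40, -160, 180]], delta_rot=[[0, 0, 0], [0, 0, 0], [0, 0, 0], [0, 0, -0.02], [0, 0, -0.04], [0, 0, -0.06], [0, 0, -0.08], [0, 0, -0.1]], claw=[0.4, 0.4, 0.4, 0.4, 0.4, 0.4, 0.4, 0.4])

```text
t: 36.75
ee_pos: [0.4617, 0.0265, 0.4477]
tool_rot: [0.205, 1.559, -0.205]
contact_force: [0.5, -0.0, -1.8]
opening: 0.596
```

Call:
servo_tool(linear=[[0, -40, 0], [0, -80, 0], [0, -120, 0], [-5, -160, 0], [-15, -200, 0], [-25, -240, 0], [-35, -280, 0], [-38, -310, 0]], delta_rot=[[0, 0, -0.02], [0, 0, -0.035], [0, 0, -0.035], [0, 0, -0.035], [0, 0, -0.035], [0, 0, -0.035], [0, 0, -0.035], [0, 0, -0.035]], claw=[0.4, 0.4, 0.4, 0.4, 0.4, 0.4, 0.4, 0.4])

```text
t: 37.55
ee_pos: [0.4222, -0.2841, 0.4471]
tool_rot: [0.233, 1.558, -0.235]
contact_force: [0.3, 0.4, -0.9]
opening: 0.599
```

Call:
servo_tool(linear=[[0, -20, 0], [0, -32, -10], [0, -32, -40], [0, -32, -65], [0, -32, -79], [0, -32, -79], [0, -32, -79]], delta_rot=[[0, 0, 0], [0, 0, 0], [0, 0, 0], [0, 0, 0], [0, 0, 0], [0, 0, 0], [0, 0, 0]], claw=[0.4, 0.4, 0.4, 0.4, 0.4, 0.4, 0.4])

```text
t: 38.25
ee_pos: [0.4238, -0.3135, 0.3675]
tool_rot: [0.233, 1.559, -0.232]
contact_force: [-0.2, -0.1, -1.5]
opening: 0.601
```

```bash
python3 look.py wrist w16; python3 look.py side d16; python3 look.py scene s16; python3 - <<'E'
from meas import *
i,s,p,d=load("w16"); C=cloud(i,d)
for mm,c,st in comps(p,*YEL,50):
    Q=C[mm]; z=np.nanpercentile(Q[:,2],95); q=Q[Q[:,2]>z-.006]; print("yel",c,st[4],z,q.mean(0).round(4),rect(q[:,:2]))
for t,b in (("s16",(150,160)),("d16",(210,90))):
    i,s,p,d=load(t); cv2.imwrite(f"pics/{t}z.png",cv2.resize(p[b[1]:b[1]+140,b[0]:b[0]+140,::-1],None,fx=4,fy=4,interpolation=cv2.INTER_CUBIC))
E
```

```text
38.25 [ 0.4238 -0.3135  0.3675] [ 0.2327  1.5589 -0.2316] [0.291 0.957 0.001]
joints [-0.768  0.294  1.712  0.     1.136 -2.043] 0.6013260745109315 [-0.18 -0.14 -1.49]
38.3 [ 0.424  -0.3139  0.3682] [ 0.232   1.5576 -0.2325] [ 0.292  0.957 -0.   ]
joints [-0.768  0.293  1.711  0.     1.136 -2.043] 0.6006854862276358 [-0.34  0.29 -2.4 ]
38.35 [ 0.4241 -0.3141  0.3686] [ 0.2316  1.5568 -0.2331] [ 0.292  0.956 -0.001]
joints [-0.768  0.293  1.711  0.     1.136 -2.043] 0.5986339448039933 [ 0.48  0.88 -1.71]
yel [253.70609118 254.96169656] 5352 0.2232503023173954 [ 0.4211 -0.313   0.2219] (array([ 422.4, -313.3]), array([51.1, 13.1]), 73.0)
yel [ 15.08974359 333.73076923] 78 0.27397279361666743 [ 0.394  -0.3704  0.2729] (array([ 393.9, -370.2]), array([0.7, 2.9]), 26.3)
```

View pics/w16.png

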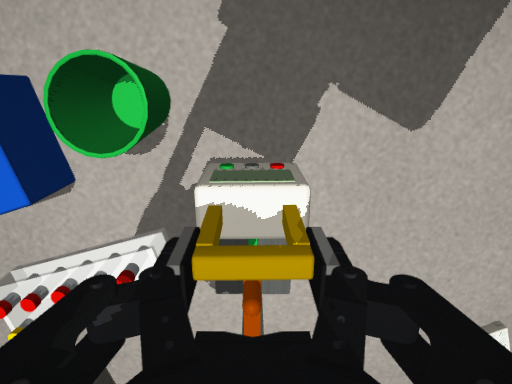

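View pics/s16z.png

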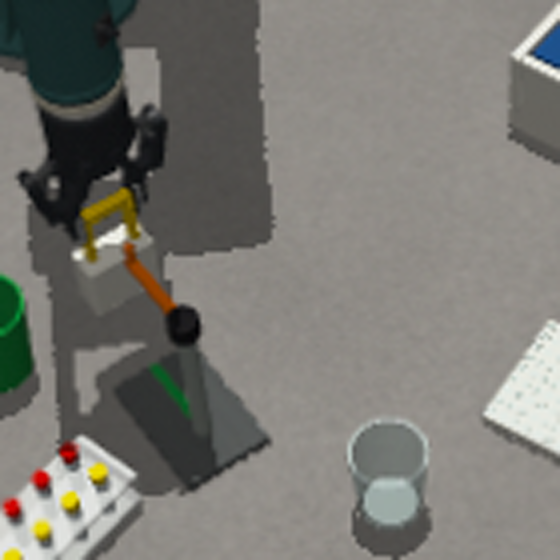

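View pics/d16z.png

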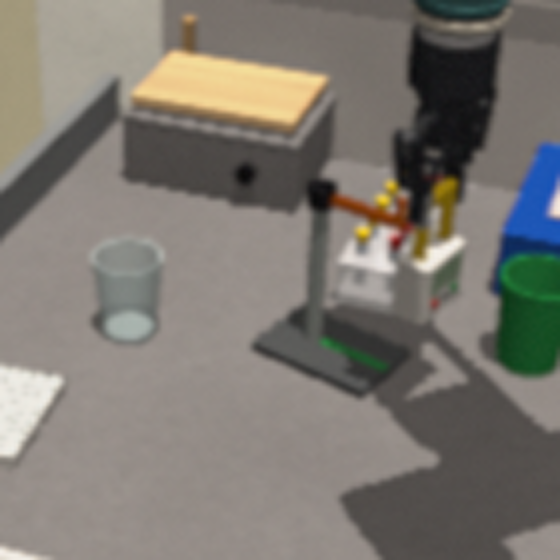

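Call:
servo_tool(linear=[[10, -3, 0], [20, -6, 0], [30, -9, 0], [40, -12, 0], [50, -15, 0], [60, -18, 0], [67, -20.4, 0], [67, -20.4, 0]], delta_rot=[[0, 0, 0], [0, 0, 0], [0, 0, 0], [0, 0, 0], [0, 0, 0], [0, 0, 0], [0, 0, 0], [0, 0, 0]], claw=[0.4, 0.4, 0.4, 0.4, 0.4, 0.4, 0.4, 0.4])

```text
t: 39.2
ee_pos: [0.4915, -0.335, 0.3676]
tool_rot: [0.232, 1.558, -0.233]
contact_force: [-0.6, -0.3, -1.5]
opening: 0.597
```

```bash
python3 look.py wrist w17; python3 look.py side d17; python3 - <<'E'
from meas import *
i,s,p,d=load("d17"); b=(210,90); cv2.imwrite("pics/d17z.png",cv2.resize(p[b[1]:b[1]+140,b[0]:b[0]+140,::-1],None,fx=4,fy=4,interpolation=cv2.INTER_CUBIC))
E
```

```text
39.2 [ 0.4915 -0.335   0.3676] [ 0.2323  1.5576 -0.2329] [ 0.292  0.956 -0.   ]
joints [-0.714  0.386  1.567 -0.     1.188 -1.989] 0.5972328230731506 [-0.56 -0.26 -1.46]
39.25 [ 0.4909 -0.3347  0.3675] [ 0.2327  1.5585 -0.2327] [ 0.292  0.956 -0.   ]
joints [-0.715  0.386  1.568 -0.     1.188 -1.989] 0.5951408682541597 [ 0.42  1.   -1.35]
```

View pics/w17.png

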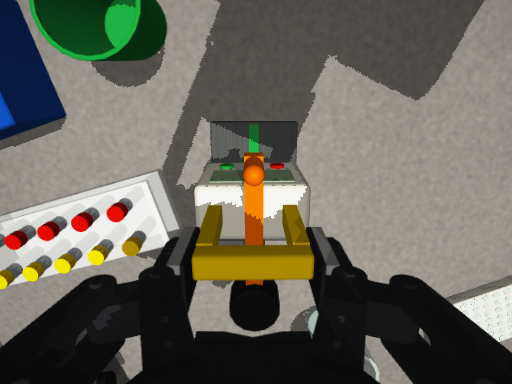

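View pics/d17z.png

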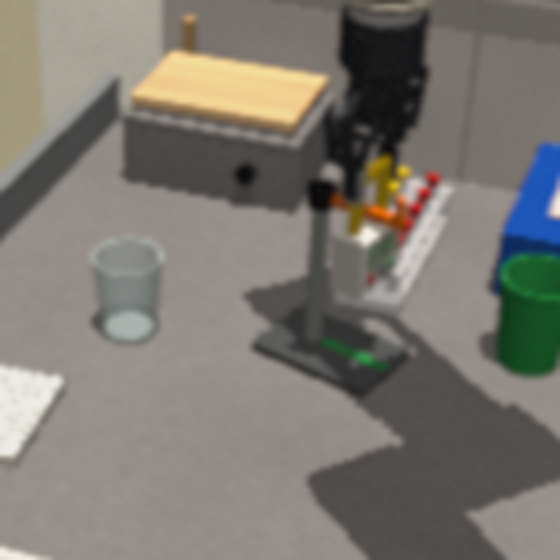

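Call:
servo_tool(linear=[[0, 0, -6], [0, 0, -12], [0, 0, -18], [0, 0, -22], [0, 0, -25], [0, 0, -27], [0, 0, -27]], delta_rot=[[0, 0, 0], [0, 0, 0], [0, 0, 0], [0, 0, 0], [0, 0, 0], [0, 0, 0], [0, 0, 0]], claw=[0.4, 0.4, 0.4, 0.4, 0.4, 0.4, 0.4])

```text
t: 40.0
ee_pos: [0.4904, -0.3346, 0.3404]
tool_rot: [0.233, 1.559, -0.233]
contact_force: [-0.1, -0.0, -2.0]
opening: 0.593
```

Call:
servo_tool(linear=[[0, 0, -1], [0, 0, -2], [0, 0, -2]], delta_rot=[[0, 0, 0], [0, 0, 0], [0, 0, 0]], claw=[0.4, 0.4, 0.4])

```text
t: 40.3
ee_pos: [0.4905, -0.3346, 0.3387]
tool_rot: [0.233, 1.558, -0.233]
contact_force: [0.3, -0.6, -1.0]
opening: 0.598
```

Call:
servo_tool(linear=[[0, 0, -0.5], [0, 0, -1], [0, 0, -1]], delta_rot=[[0, 0, 0], [0, 0, 0], [0, 0, 0]], claw=[0.4, 0.4, 0.4])

```text
t: 40.6
ee_pos: [0.4905, -0.3346, 0.3378]
tool_rot: [0.233, 1.558, -0.233]
contact_force: [0.3, -0.0, -0.7]
opening: 0.603
```

Call:
servo_tool(linear=[[0, 0, -0.5], [0, 0, -0.5], [0, 0, -0.5]], delta_rot=[[0, 0, 0], [0, 0, 0], [0, 0, 0]], claw=[0.4, 0.4, 0.4])

```text
t: 40.9
ee_pos: [0.4905, -0.3346, 0.3376]
tool_rot: [0.233, 1.558, -0.233]
contact_force: [-1.2, 1.8, 4.9]
opening: 0.599
```

Call:
servo_tool(linear=[[0, 0, 0], [0, 0, 0], [0, 0, 0], [0, 0, 0], [0, 0, 0], [0, 0, 0], [0, 0, 0], [0, 0, 0]], delta_rot=[[0, 0, 0], [0, 0, 0], [0, 0, 0], [0, 0, 0], [0, 0, 0], [0, 0, 0], [0, 0, 0], [0, 0, 0]], claw=[0.6, 0.63, 0.66, 0.7, 0.75, 0.82, 0.9, 1])

```text
t: 41.7
ee_pos: [0.4905, -0.3346, 0.3372]
tool_rot: [0.233, 1.558, -0.233]
contact_force: [-0.5, 1.1, -0.2]
opening: 1.001
```

Call:
servo_tool(linear=[[0, 0, 10], [0, 0, 20], [0, 0, 35], [0, 0, 55], [0, 0, 80], [0, 0, 110], [0, 0, 140], [0, 0, 160]], delta_rot=[[0, 0, 0], [0, 0, 0], [0, 0, 0], [0, 0, 0], [0, 0, 0], [0, 0, 0], [0, 0, 0], [0, 0, 0]], claw=[1, 1, 1, 1, 1, 1, 1, 1])

```text
t: 42.5
ee_pos: [0.4906, -0.3347, 0.501]
tool_rot: [0.231, 1.555, -0.235]
contact_force: [1.1, 0.6, 0.2]
opening: 1.002
```

```bash
python3 look.py wrist w18; python3 look.py side d18; python3 look.py scene s18; python3 - <<'E'
from meas import *
for t,b in (("s18",(150,160)),("d18",(210,90))):
    i,s,p,d=load(t); cv2.imwrite(f"pics/{t}z.png",cv2.resize(p[b[1]:b[1]+140,b[0]:b[0]+140,::-1],None,fx=4,fy=4,interpolation=cv2.INTER_CUBIC))
i,s,p,d=load("w18"); C=cloud(i,d); hsv=cv2.cvtColor(p,cv2.COLOR_RGB2HSV)
X,Y,Z=C[...,0],C[...,1],C[...,2]
for mm,c,st in comps(p,*YEL,50):
    Q=C[mm]; z=np.nanpercentile(Q[:,2],95); q=Q[Q[:,2]>z-.006]; print("yel",c,st[4],z,q.mean(0).round(4),rect(q[:,:2]))
m=(Z>.178)&(Z<.2)&(X>.5)&(X<.58)&(Y>-.39)&(Y<-.31)&(hsv[...,2]<70); Q=C[m]; print("hub",cv2.minEnclosingCircle((Q[:,:2]*1000).astype(np.float32)))
m=(Z>.197)&(Z<.21)&(X>.4)&(X<.475)&(Y>-.36)&(Y<-.29); Q=C[m]; print("tip",len(Q),cv2.minEnclosingCircle((Q[:,:2]*1000).astype(np.float32)))
E
```

```text
42.5 [ 0.4906 -0.3347  0.501 ] [ 0.2309  1.5547 -0.2346] [ 0.292  0.956 -0.002]
joints [-0.715  0.279  1.389 -0.     1.469 -1.989] 1.0015075697570843 [1.13 0.58 0.2 ]
42.55 [ 0.4911 -0.3351  0.504 ] [ 0.2288  1.5506 -0.2366] [ 0.292  0.956 -0.004]
joints [-0.715  0.277  1.385 -0.     1.471 -1.989] 1.0034710130917692 [ 1.37 -1.38  2.27]
42.6 [ 0.491  -0.3351  0.502 ] [ 0.2292  1.5514 -0.2362] [ 0.292  0.956 -0.003]
joints [-0.715  0.278  1.388 -0.     1.468 -1.989] 1.0015489732503076 [ 0.46  0.6  -0.77]
yel [252.53854626 167.22797357] 908 0.19366135082377114 [ 0.4887 -0.3351  0.1925] (array([ 489.6, -334.7]), array([50.4, 12.6]), 73.1)
yel [168.46464646 200.04040404] 99 0.07700534241737499 [ 0.5255 -0.4652  0.0758] (array([ 525.2, -465.4]), array([12.6, 14.2]), 19.9)
yel [143.94690265 206.16814159] 113 0.07719300496509357 [ 0.5243 -0.5004  0.0757] (array([ 524.8, -500.5]), array([13.3, 15.1]), 26.2)
yel [119.8       212.5826087] 115 0.07687264665171176 [ 0.5238 -0.5367  0.0755] (array([ 524.1, -537.4]), array([13.3, 15.2]), 26.2)
yel [ 95.67326733 219.82178218] 101 0.07672672448558243 [ 0.5229 -0.5729  0.0755] (array([ 523. , -573.2]), array([12.3, 16.1]), 25.5)
yel [ 73.19090909 225.36363636] 110 0.07685134113138833 [ 0.5221 -0.6082  0.0754] (array([ 521.7, -609.6]), array([15.8, 13.6]), 86.5)
hub ((538.7413330078125, -349.2828674316406), 14.704181671142578)
tip 110 ((457.42120361328125, -324.967529296875), 4.886938095092773)
```

View pics/w18.png

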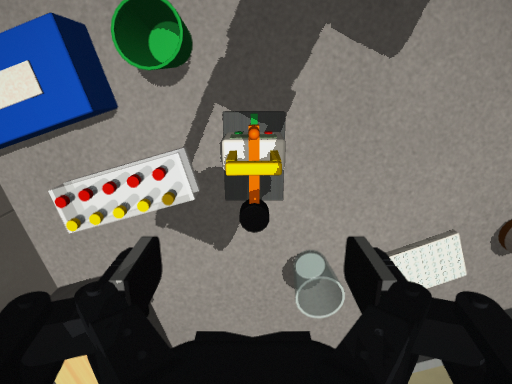

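View pics/d18.png

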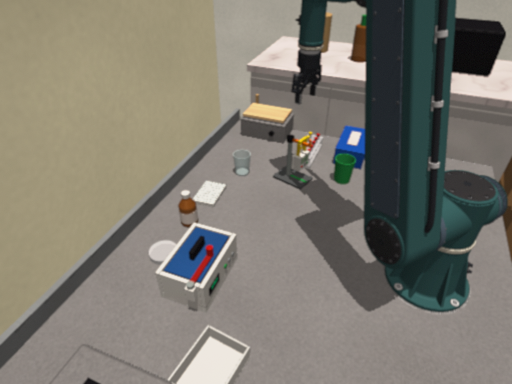

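View pics/s18z.png

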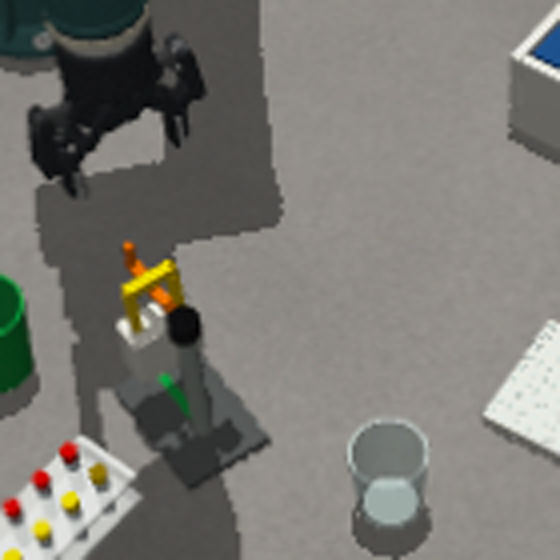

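Call:
servo_tool(linear=[[0, 45, 0], [5, 93, 0], [10, 140, 0], [15, 188, 0], [20, 236, 0], [25, 284, 0], [30, 332, 0], [35, 380, 0]], delta_rot=[[0, 0, 0], [0, 0, 0], [0, 0, 0], [0, 0, 0], [0, 0, 0], [0, 0, 0], [0, 0, 0], [0, 0, 0]], claw=[1, 1, 1, 1, 1, 1, 1, 1])

```text
t: 43.45
ee_pos: [0.5248, 0.0473, 0.4961]
tool_rot: [0.233, 1.56, -0.233]
contact_force: [1.0, -0.4, -0.0]
opening: 1.003
```

Call:
servo_tool(linear=[[5, 45, 0], [15, 90, 0], [25, 135, 0], [35, 170, 0], [45, 190, 0], [45, 190, 0], [45, 190, 0], [45, 190, 0]], delta_rot=[[0, 0, 0], [0, 0, 0], [0, 0, 0], [0, 0, 0], [0, 0, 0], [0, 0, 0], [0, 0, 0], [0, 0, 0]], claw=[1, 1, 1, 1, 1, 1, 1, 1])

```text
t: 44.25
ee_pos: [0.57, 0.2344, 0.4965]
tool_rot: [0.233, 1.56, -0.235]
contact_force: [-0.4, 0.6, 0.2]
opening: 0.999
```

```bash
python3 look.py wrist w19; python3 - <<'E'
from meas import *
i,s,p,d=load("w19"); C=cloud(i,d); hsv=cv2.cvtColor(p,cv2.COLOR_RGB2HSV)
X,Y,Z=C[...,0],C[...,1],C[...,2]
for m,c,st in comps(p,*BLUE,1000):
    m=cv2.erode(m.astype(np.uint8),np.ones((5,5)))>0
    P=C[m]; P=P[(P[:,2]>.09)&(P[:,2]<.12)]
    if len(P)>100: print("cover z",np.median(P,0).round(4),np.percentile(P[:,2],[5,95]))
m=(Z>.101)&(Z<.111)&(X>.54)&(X<.70)&(Y>.12)&(Y<.345)&(hsv[...,1]<60)&(hsv[...,2]>120); P=C[m]; print("rim",np.median(P[:,2]),len(P))
m=(Z>.136)&(Z<.15)&(X>.54)&(X<.61)&(Y>.2)&(Y<.28)&(hsv[...,1]>150); Q=C[m]; print("knob",len(Q),cv2.minEnclosingCircle((Q[:,:2]*1000).astype(np.float32)))
for m,c,st in comps(p,*RED,100):
    Q=C[m]; Q=Q[(Q[:,2]>.112)&(Q[:,2]<.121)]
    if len(Q)>50: print("bar",rect(Q[:,:2]))
E
```

```text
44.25 [0.57   0.2344 0.4965] [ 0.2325  1.5596 -0.2346] [ 0.293  0.956 -0.001]
joints [ 2.780e-01  3.180e-01  1.343e+00 -1.000e-03  1.482e+00 -9.950e-01] 0.9993113627655402 [-0.37  0.63  0.16]
cover z [0.6231 0.2253 0.1059] [0.1046708  0.10711624]
rim 0.10573061907321549 4964
knob 264 ((579.1582641601562, 240.26040649414062), 9.718294143676758)
bar (array([579.5, 294.1]), array([96.2, 15.6]), 90.0)
```

View pics/w19.png

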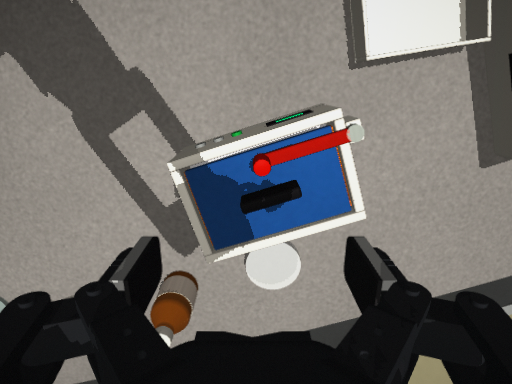

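```bash
python3 - <<'E'
from workcell import r
print(r.hand_in())
E
```

```text
the job is handed in; nothing more can be done
None
```

I finished the incubation setup in the order asked and handed it in at about 44 s of the 208 s allowed. No verdict is reported.

- **Blocks:** only two were in the scene. They sit in the +y and -y pockets, leaving the middle one empty. The first block's lug top measured 0.092 m, which is fully seated. I confirmed the second only by its clean insertion depth and a side picture.
- **Cover:** it is inside the rim and was pressed until it stopped at about 15 N. Its top measures 0.1059 m against the rim's 0.1057 m, so it is flush.
- **Lever:** I pushed it onto its stop, with 7 N of contact force at the end. The last picture puts the bar 0 to 0.7° from the heater's -y, which is about the measuring error, so that picture alone cannot prove exact closure.
- **Hook:** it points along 163.0–163.4°, and the green line and foot lie at about 163.1°.
- **Timer:** it hangs on the hook's arm about 50 mm from the turning axis. The top of its loop measures 0.1925 m, as expected for a loop resting on the arm, and the gripper has released it.

I did not see any block or the cover get knocked aside. I did not touch the other items on the bench, and they look unmoved in the pictures, though I did not measure them.

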